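# Change the vegetable slicer over from grating to slicing

## Task

Change the vegetable slicer over from grating to plain slicing: first slide every grating plate up out of the white slotted rack and stand them all, coloured band up, in the compartments of the orange storage tier, each down on the tier's floor. Then set the blue slicing insert in the slicer's recess and press it down until it is fully home and flush, and last turn the thickness dial to number 4 (the four red dots). Leave the other kitchen things where they are.

Things in the scene. Friction and masses are not known exactly. Their poses are not given: they have to be found in the camera images.
- plate1: steel grating plate with a black band along its top edge: x 6 mm (thickness), y 66 mm (width), z 120 mm (tall), 0.1 kg; origin at the centre of its bottom edge, z axis up towards the banded top edge. May be absent (None). Starts standing in a rack slot with the top 66 mm showing
- plate2: steel grating plate with a blue band along its top edge: x 6 mm (thickness), y 66 mm (width), z 120 mm (tall), 0.1 kg; origin at the centre of its bottom edge, z axis up towards the banded top edge. May be absent (None). Starts standing in a rack slot with the top 66 mm showing
- plate3: steel grating plate with a green band along its top edge: x 6 mm (thickness), y 66 mm (width), z 120 mm (tall), 0.1 kg; origin at the centre of its bottom edge, z axis up towards the banded top edge. May be absent (None). Starts standing in a rack slot with the top 66 mm showing
- plate4: steel grating plate with a red band along its top edge: x 6 mm (thickness), y 66 mm (width), z 120 mm (tall), 0.1 kg; origin at the centre of its bottom edge, z axis up towards the banded top edge. May be absent (None). Starts standing in a rack slot with the top 66 mm showing
- rack: white slotted rack, fixed, 200 x 84 mm, 62 mm high; origin at the centre of its underside. Four slots side by side along its x axis at x = -67.5, -22.5, 22.5, 67.5 mm, each 10 mm wide (x) and 74 mm long (y), slot floor at z = 8 mm, so a plate's top edge stands at z = 128 mm
- tier: orange open-topped storage tier, fixed, outer 201 x 82 mm, 89 mm high; origin at the centre of its underside. Six upright 3 mm dividers (as high as the walls) make seven compartments along its x axis at x = -84, -56, -28, 0, 28, 56, 84 mm, each 25 mm wide (x), 74 mm long (y); floor at z = 4 mm. A plate standing in one sticks out about 35 mm
- slicer: vegetable slicer, fixed, 120 mm (x) by 255 mm (y), 44 mm high; origin at the centre of its underside. White bed with the recess at y = -50 mm, orange dial housing with a black dial at y = +78 mm
- recess (a point): centre of the recess mouth, at the level of the bed's top (z = 44 mm); axes as the slicer's. The recess is 75 mm (x) by 105 mm (y). Its floor is the seat, at first 6 mm below the bed's top and pushed down to 14 mm below
- seat (a joint): how far the steel seat plate in the recess floor has been pushed down, m: 0 up, 0.008 fully down. It is stiff (about 4 N) and stays where it is pushed
- insert: blue slicing insert: slab 70 mm (x) by 100 mm (y), 14 mm thick, with a grip rib on top 14 mm wide (x), 60 mm long (y), from z = 14 to 40 mm; steel strips beside the rib; origin at the centre of its underside; 0.12 kg. The same after half a turn
- dial (a joint): angle of the thickness dial, rad, growing clockwise seen from above, 0 to 2.0: numbers 1 to 6 stand at 0, 0.4, 0.8, 1.2, 1.6, 2.0 (number 4 at 1.2). On the housing each number is shown by that many dots (the four dots are red); a yellow pointer line on the grip bar, on its robot side, points at the number. It stays where it is left
- dial_grip (a point): point on the dial's vertical axis in the middle of its grip bar, 72.5 mm above the work surface; axes as the slicer's. The bar is 56 mm long, 16 mm thick, from z = 54.5 to 82.5 mm, on a 60 mm disc; its pointer direction is the slicer's -x axis turned by (1.0 - dial angle) rad counterclockwise seen from above
- mug: blue enamel mug, 80 mm across, 85 mm high; a bystander; origin at the centre of its underside
- bowl: clear glass bowl, 140 mm across, 60 mm high; a bystander; origin at the centre of its underside
- spoon: steel serving spoon, 200 mm long, lying down; a bystander
- pan: small aluminium pan, 140 mm across, 50 mm high, the wooden mwiko lies across it; a bystander; origin at the centre of its underside
- jar: glass jar with orange cap, 64 mm across, 90 mm high; a bystander; origin at the centre of its underside
- tin: yellow tin, 74 mm across, 100 mm high; a bystander; origin at the centre of its underside
- mwiko: wooden mwiko (flat cooking paddle), 255 mm long, lying across the pan; a bystander
Mind the look-alikes: they are no part of the job. Leave any purple look-alike of the plate2 alone. What is meant by the tier is not purple, and is the smaller of those in its own colour.

How it is judged:
On the way, in this order (a step that is already met when the one before it is completed fails the run):
1. every grating plate present stands in the orange tier, down on its floor (x of plate1 in the frame of tier between -0.099 and 0.099 m and y of plate1 in the frame of tier between -0.036 and 0.036 m and z of each of plate1, plate2, plate3, plate4 in the frame of tier below 0.02 m and angle between each of plate1, plate2, plate3, plate4's own z axis and vertical below 0.5 rad and x of plate2 in the frame of tier between -0.099 and 0.099 m and y of plate2 in the frame of tier between -0.036 and 0.036 m and x of plate3 in the frame of tier between -0.099 and 0.099 m and y of plate3 in the frame of tier between -0.036 and 0.036 m and x of plate4 in the frame of tier between -0.099 and 0.099 m and y of plate4 in the frame of tier between -0.036 and 0.036 m), for 0.2 s.
2. the insert is in the recess, pressed down flush (horizontal distance between insert and recess below 0.005 m and z of insert in the frame of recess below -0.012 m and angle between insert's own z axis and vertical below 0.06 rad and angle between the y axis of insert and the y axis of slicer, either way round below 0.1 rad), for 0.2 s.
3. the dial is turned to 4 (value of joint dial between 1.08 and 1.32 rad), for 0.2 s.
At the end, for the whole second after the job is handed in: All present plates stand in the tier (foot inside it, under 20 mm above its underside, leaning under 0.5 rad), at rest; the insert is in the recess within 5 mm of its centre and 0.1 rad of its direction, at most 2 mm proud, level to 0.06 rad; the dial is within 0.12 rad of 4 (all of step 1 and all of step 2 and all of step 3 and linear speed of each of plate1, plate2, plate3, plate4, insert below 0.03 m/s); the robot touches nothing.
It fails at once if another kitchen thing (mug, bowl, spoon, pan, jar, tin or mwiko) is moved more than 50 mm (distance of any of mug, bowl, spoon, pan, jar, tin, mwiko from where it was at the start of the episode above 0.05 m).
Of plate1, plate2, plate3, plate4 only 3 to 4 are there at a start; the rules pass over those that are not, and their reading is None.
At some moment in a run one of insert may be knocked a few centimetres aside while the robot is not near it.
Once in a run the grip may slacken for a moment while it holds something.
It also fails if it takes over 210 s, if anything falls off the work surface, if the arm or the gripper's body presses on something with over 40 N, if the wrist force passes 120 N, or if a joint passes its speed limit or range.

## Robot

A 6-joint arm with a two-finger parallel gripper is mounted at the origin on the work surface. World frame = base frame: x ahead of the robot, y to its left, z up, the work surface at z = 0. Lengths are in m, angles in rad, forces in N, time in s.
With the tool pointing down it reaches from about 0.15 to 0.775 m from the base axis. Payload 6.1 kg.
Tool frame: the origin (TCP) lies on the centre line of the jaws, within the pads' length; the fingertips stand 14 mm ahead of it and the grasp point (between the pads) lies 5 mm behind it; z points along the fingers, y is the direction in which the jaws open and shut (so a half turn about z gives the same grasp; the last joint's range is limited). The gripper opens to 85 mm and grips with 20 to 120 N. Pads are 22 mm wide; open, the fingers measure 114 mm over their backs; the gripper's body (76 mm by 85 mm) begins 54 mm behind the grasp point. The pads swing forward as they close: fully open they stand 13 mm farther back than shut.
Start: joints at [-1.256, 0.126, -0.04, 1.405, 0, 1.571], TCP at [0.163, -0.499, 0.245] pointing down, gripper open.
Joint ranges: [-2.72, 2.72], [-0.95, 1.95], [-1.27, 1.35], [-1.78, 2.02], [-1.46, 1.47], [-3.14, 3.14]. Speed limits (rad/s): [2.39, 2.39, 3.01, 3.14, 3.14, 3.14].

## Interface

Orientations are given as a rotation vector (axis times angle).
In Python, from workcell import monitor, vision, job gives the robot as it stands.
- The arm moves only by the tool move_arm, never from a script. Its argument "deltas" is a list of rows, each an object with "fingers": the opening, from 0 (shut) to 1 (fully open); "slide": the shift along the tool's x, y, z in m, a list of three; "roll": the turn about the tool's z in degrees. A call has 1 to 20 rows; each row is the pose to reach, as a shift and turn from the pose commanded when the call began, along the tool's axes at that moment; what a row does not reach only later rows make up. A row lasts 1/10 s, in which the tool goes at most 50 mm and 8.59 degrees, less where a joint would pass 70% of its speed; a pose out of reach is approached as far as the arm can. A call with a gripper value outside its range is refused whole. The fingers move at their own pace and stop on an object; the grip force is fixed at half the most. Time passes only in rows, so rows that repeat a pose let the fingers close. It gives the time, the measured TCP pose, the force and the opening at its end, in the units of the state.
- monitor.get_obs(): the state, without advancing time (a new reading comes with each control period).
- vision.get_image(name): name is "scene" or "top" or "wrist"; returns the picture (480x640x3 uint8, red, green, blue); there is no depth.
- vision.camera_params(name): a dict with "fovy" (degrees; the focal length in pixels is half the picture's height over the tangent of half this angle, whatever the lens; pixels are square), "cx", "cy" (the principal point, pixels), "k1" (the pictures are not rectified: a ray, as slopes to the right and down, at radius r is drawn at 1 + k1 r^2 times it, then the intrinsics apply), "rvec" (rotation vector, rad) and "tvec" (3), from world to camera coordinates, as OpenCV has them. Camera axes: x right, y down, z forward; pixel columns grow to the right and rows downward; lengths in m; the calibration is good to about 2 mm. A picture is of the moment at which its call begins: read the wrist's pose just before it. camera_params takes no time and is no camera call; for the wrist camera it gives the pose at the moment of the call.
- job.close_job(): hands the job in, once; it reports no verdict.
The state is a dict: "time_s": time; "joint_positions": joint angles; "joint_velocities": joint speeds; "tau": joint torques, N m; "tool_pos": TCP position; "ee_rot": TCP orientation; "ft_force": force on the tool from outside, world axes, zero at the start; "torque": the same for the moment, N m; "width": finger opening in m.
Only numpy, scipy, OpenCV 4.12 (cv2) and the standard library are available. Lean on these libraries where they do the work, as an engineer would, in place of code of your own. Each camera call takes 0.05 s, during which the arm holds its last target.

## Working session

There is one attempt and no reset: what is moved stays moved. The work goes in short steps, Python scripts to look and compute and a tool call to move; the robot and the scene stay as the last step left them, time stands still between calls to the robot, and variables do not carry over. Pictures are saved under pics/ and viewed, and the job is handed in when it is done.

Besides the shell and the picture viewer there is one more tool, called in YAML: its name, and indented under it one key for each argument. move_arm: Moves the arm, as the interface text tells. Its arguments: {"type":"object","properties":{"deltas":{"type":"array","items":{"type":"object","properties":{"fingers":{"type":"number"},"slide":{"type":"array","items":{"type":"number"}},"roll":{"type":"number"}}}}},"required":["deltas"]}

```bash
ls; mkdir -p pics; python3 - <<'E'
from workcell import monitor, vision, job
import cv2
o=monitor.get_obs();print(o)
for n in("scene","top","wrist"):
    p=vision.camera_params(n);print(n,p)
    cv2.imwrite(f"pics/{n}0.png",vision.get_image(n)[:,:,::-1])
E
```

```text
pics
{'time_s': 0.0, 'joint_positions': array([-1.25598073e+00,  1.26352447e-01, -4.05798552e-02,  1.40538092e+00,
        9.41646817e-06,  1.57082721e+00]), 'joint_velocities': array([0.00040406, 0.00043583, 0.00082451, 0.00051562, 0.00109133,
       0.00062159]), 'tau': array([-7.69819253e-04, -4.35915470e+01,  3.52922773e+01,  1.73622638e-02,
        6.83101575e-05,  7.65716663e-06]), 'tool_pos': array([ 0.16245002, -0.49884689,  0.24455578]), 'ee_rot': array([-3.10127950e+00, -4.92188628e-01,  3.58770096e-04]), 'ft_force': array([-0.20077996,  0.38282092,  0.81664945]), 'torque': array([ 0.00121555,  0.00768677, -0.01855938]), 'width': 0.08538711377526297}
scene {'fovy': 49.67636956212514, 'cx': 314.9931983428524, 'cy': 247.63579023779548, 'k1': -0.05465802802946363, 'rvec': array([ 1.42824753,  1.88181621, -1.00871252]), 'tvec': array([ 0.18517551, -0.20854011,  1.70505101])}
top {'fovy': 48.4822178662465, 'cx': 327.5844743706495, 'cy': 233.5205462158832, 'k1': -0.029425850231252455, 'rvec': array([ 2.18578079, -2.14723179,  0.11666091]), 'tvec': array([-0.0192069 ,  0.55395286,  1.37320283])}
wrist {'fovy': 71.54992976722451, 'cx': 313.28589203594333, 'cy': 237.2918918479836, 'k1': -0.031046779020725744, 'rvec': array([-2.31929023,  1.68230567,  0.27704765]), 'tvec': array([-0.52465979, -0.04100239,  0.37981828])}
```

View pics/scene0.png

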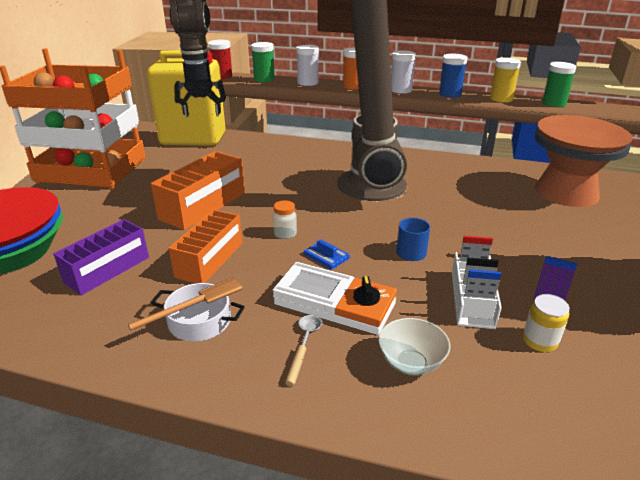

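View pics/top0.png

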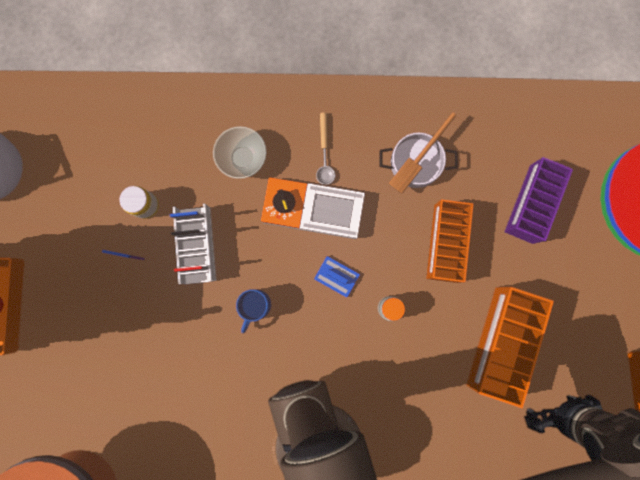

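View pics/wrist0.png

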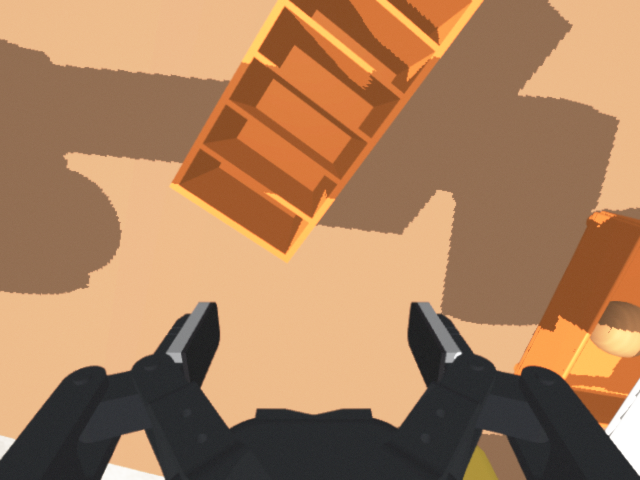

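Scene and top views. Candidates, by top pixel:
- **Tier:** small orange at (451,241), larger orange at (512,346), purple at (540,200). I choose the small orange one.
- **Plates:** in the rack at (193,245), with bands blue (185,213), black (190,234) and red (187,268). The purple plate at (122,255) is a look-alike.
- **Insert:** blue at (339,276). The mug at (252,305) is also blue.

I'll check these in close crops.

```bash
cat > h.py <<'E'
import numpy as np, cv2
from workcell import monitor, vision, job
from scipy.spatial.transform import Rotation as Rn
def cam(n):
    p=vision.camera_params(n); f=240/np.tan(np.radians(p['fovy'])/2)
    R=Rn.from_rotvec(p['rvec']).as_matrix(); return dict(f=f,cx=p['cx'],cy=p['cy'],k=p['k1'],R=R,t=np.array(p['tvec']))
def ray(c,uv):
    d=np.array([(uv[0]-c['cx'])/c['f'],(uv[1]-c['cy'])/c['f']]); s=d.copy()
    for _ in range(20): s=d/(1+c['k']*(s@s))
    return -c['R'].T@c['t'], c['R'].T@np.array([s[0],s[1],1])
def onz(c,uv,z):
    o,d=ray(c,uv); return o+d*(z-o[2])/d[2]
def proj(c,P):
    q=c['R']@np.array(P)+c['t']; s=q[:2]/q[2]; s=s*(1+c['k']*(s@s)); return c['f']*s+[c['cx'],c['cy']]
def grab(n):
    c=cam(n); return c,vision.get_image(n)[:,:,::-1].copy()
E
python3 - <<'E'
import cv2
t=cv2.imread('pics/top0.png');s=cv2.imread('pics/scene0.png')
z=lambda im,x,y,w,h,k:cv2.resize(im[y:y+h,x:x+w],None,fx=k,fy=k,interpolation=cv2.INTER_CUBIC)
cv2.imwrite('pics/c1.png',z(t,95,190,133,100,6))
cv2.imwrite('pics/c2.png',z(t,255,170,120,130,4.6))
cv2.imwrite('pics/c3.png',z(t,415,190,70,100,6))
cv2.imwrite('pics/c4.png',z(s,430,220,150,120,5))
E
```

```text
(no output)
```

View pics/c1.png

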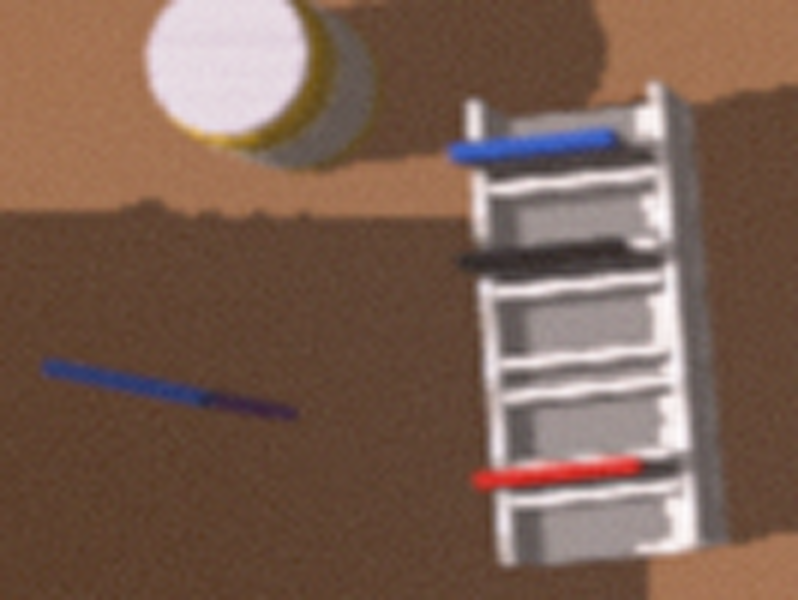

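View pics/c2.png

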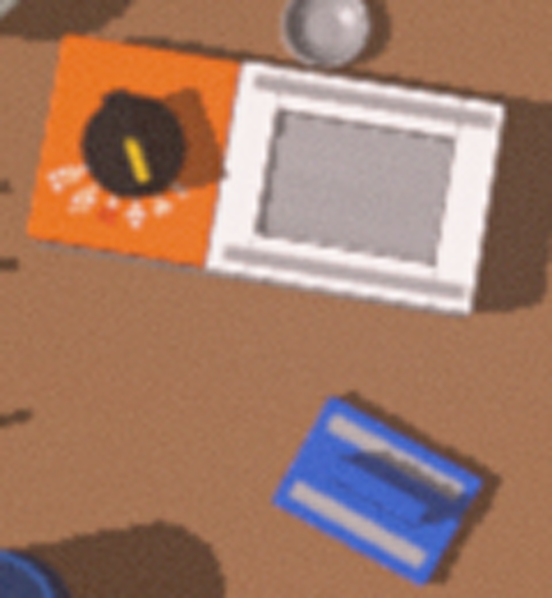

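View pics/c3.png

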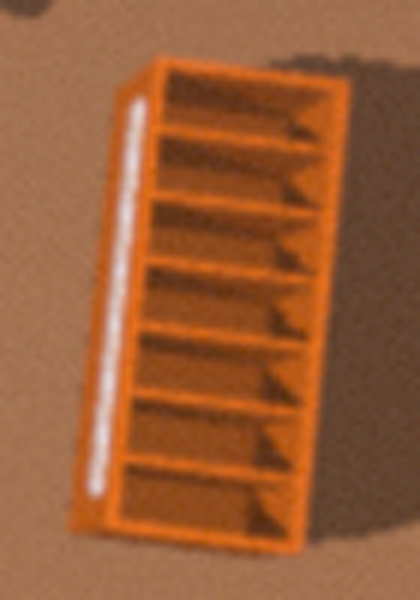

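View pics/c4.png

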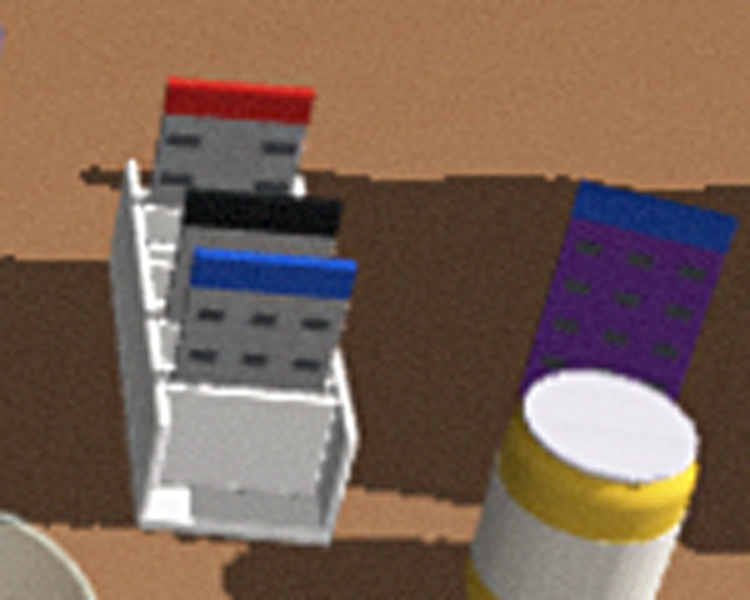

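```bash
python3 - <<'E'
from h import *
im=cv2.imread('pics/top0.png'); c=cam('top'); sc=cam('scene'); si=cv2.imread('pics/scene0.png')
hsv=cv2.cvtColor(im,cv2.COLOR_BGR2HSV)
print('cam',-c['R'].T@c['t'])
def comp(name,mask,box,z,save=True):
    x,y,w,h=box; m=np.zeros_like(mask); m[y:y+h,x:x+w]=mask[y:y+h,x:x+w]
    n,l,st,ce=cv2.connectedComponentsWithStats(m); i=1+np.argmax(st[1:,4])
    pts=np.argwhere(l==i)[:,::-1].astype(float)
    W=np.array([onz(c,p,z)[:2] for p in pts])
    r=cv2.minAreaRect(W.astype(np.float32)*1000)
    b=cv2.boxPoints(r); e=[b[1]-b[0],b[2]-b[1]]; L=max(e,key=np.linalg.norm)
    print(name,'n',len(pts),'c(mm)',np.round(r[0],1),'size',np.round(r[1],1),'long-axis deg',round(np.degrees(np.arctan2(L[1],L[0]))%180,1))
H,S,V=cv2.split(hsv)
U=lambda b:b.astype(np.uint8)
comp('blue plate',U((H>100)&(H<125)&(S>120)&(V>90)),(160,200,50,25),.128)
comp('black plate',U(V<70),(165,225,45,15),.128)
comp('red plate',U(((H<6)|(H>174))&(S>150)&(V>130)),(165,258,45,20),.128)
comp('rack',U((S<60)&(V>130)),(165,195,55,100),.062)
comp('slicer white',U((S<60)&(V>170)),(295,180,75,60),.044)
comp('slicer orange',U((H<15)&(S>190)&(V>150)),(258,170,60,65),.044)
comp('recess',U((S<60)&(V>110)&(V<180)),(308,190,50,42),.0375)
comp('insert',U((H>100)&(H<125)&(S>120)&(V>90)),(310,250,60,55),.014)
comp('tier',U((H<15)&(S>190)&(V>190)),(420,195,60,95),.089)
comp('tierall',U((H<15)&(S>190)),(420,195,60,95),.089)
comp('pointer',U((H>18)&(H<35)&(S>150)&(V>130)),(265,180,45,40),.0825)
E
```

```text
cam [ 0.40426179 -0.00997993  1.42456713]
blue plate n 77 c(mm) [585.6 346. ] size [ 7.7 62.1] long-axis deg 95.8
black plate n 78 c(mm) [539.  338.9] size [ 9.7 66.5] long-axis deg 96.0
red plate n 65 c(mm) [450.9 331.1] size [ 7.4 68.4] long-axis deg 93.9
rack n 1729 c(mm) [517.4 339.9] size [200.5  88.6] long-axis deg 7.4
slicer white n 2552 c(mm) [613.7 -19.6] size [151.5 122.6] long-axis deg 81.3
slicer orange n 964 c(mm) [634.1 108. ] size [100.2 118. ] long-axis deg 171.3
recess n 818 c(mm) [615.6 -19.3] size [103.8  74.3] long-axis deg 81.5
insert n 595 c(mm) [442.9 -35.2] size [97.9 68.4] long-axis deg 61.4
tier n 564 c(mm) [ 536.8 -324.2] size [ 83.4 201. ] long-axis deg 173.5
tierall n 2607 c(mm) [ 536.5 -317.6] size [ 97.8 204. ] long-axis deg 173.5
pointer n 31 c(mm) [621.2 102.2] size [25.3  7.2] long-axis deg 19.7
```

```bash
cat >> h.py <<'E'
def plan(x,y,z,yaw=None):
    """target TCP in m, yaw deg of tool y axis (mod 180, tool down)"""
    o=monitor.get_obs(); R=Rn.from_rotvec(o['ee_rot']).as_matrix()
    p=np.array(o['tool_pos']); d=R.T@(np.array([x,y,z])-p)
    cur=np.degrees(np.arctan2(R[1,1],R[0,1])); roll=None
    if yaw is not None:
        dy=(yaw-cur+90)%180-90; roll=-dy
    print('t',round(o['time_s'],2),'pos',np.round(p*1000,1),'yaw',round(cur,2),'j6',round(o['joint_positions'][5],2),'w',round(o['width']*1000,1),'F',np.round(o['ft_force'],1),'tilt',np.round(R[:2,2],4))
    print('  slide',np.round(d,4),'roll',None if roll is None else round(roll,2),'rows',int(np.ceil(np.linalg.norm(d)/.05)))
E
python3 - <<'E'
from h import *
plan(.163,-.499,.30,-72)
c=cam('wrist');o=monitor.get_obs();R=Rn.from_rotvec(o['ee_rot']).as_matrix()
print('cam in tool',R.T@(-c['R'].T@c['t']-o['tool_pos']),'cam z in tool',R.T@c['R'].T[:,2],'camx',R.T@c['R'].T[:,0])
plan(.50,.32,.32,6)
E
```

```text
t 0.15 pos [ 162.5 -498.9  244.7] yaw -71.96 j6 1.57 w 85.3 F [-0.9 -0.1  0.1] tilt [-0.0004  0.0012]
  slide [ 0.0005  0.0002 -0.0553] roll 0.04 rows 2
cam in tool [ 8.31732756e-02 -8.24214952e-05 -1.28124347e-01] cam z in tool [-0.32005602  0.00118741  0.94739788] camx [ 8.41908424e-04  9.99999176e-01 -9.68917587e-04]
t 0.15 pos [ 162.5 -498.9  244.7] yaw -71.96 j6 1.57 w 85.3 F [-0.9 -0.1  0.1] tilt [-0.0004  0.0012]
  slide [ 0.5745 -0.6743 -0.0745] roll -77.96 rows 18
```

move_arm:
  deltas:
    - {"slide":[0,0,-0.075],"roll":0,"fingers":0.4}
    - {"slide":[0,0,-0.075],"roll":0,"fingers":0.4}
    - {"slide":[0.575,-0.674,-0.075],"roll":-78,"fingers":0.4}
    - {"slide":[0.575,-0.674,-0.075],"roll":-78,"fingers":0.4}
    - {"slide":[0.575,-0.674,-0.075],"roll":-78,"fingers":0.4}
    - {"slide":[0.575,-0.674,-0.075],"roll":-78,"fingers":0.4}
    - {"slide":[0.575,-0.674,-0.075],"roll":-78,"fingers":0.4}
    - {"slide":[0.575,-0.674,-0.075],"roll":-78,"fingers":0.4}
    - {"slide":[0.575,-0.674,-0.075],"roll":-78,"fingers":0.4}
    - {"slide":[0.575,-0.674,-0.075],"roll":-78,"fingers":0.4}
    - {"slide":[0.575,-0.674,-0.075],"roll":-78,"fingers":0.4}
    - {"slide":[0.575,-0.674,-0.075],"roll":-78,"fingers":0.4}
    - {"slide":[0.575,-0.674,-0.075],"roll":-78,"fingers":0.4}
    - {"slide":[0.575,-0.674,-0.075],"roll":-78,"fingers":0.4}
    - {"slide":[0.575,-0.674,-0.075],"roll":-78,"fingers":0.4}
    - {"slide":[0.575,-0.674,-0.075],"roll":-78,"fingers":0.4}
    - {"slide":[0.575,-0.674,-0.075],"roll":-78,"fingers":0.4}
    - {"slide":[0.575,-0.674,-0.075],"roll":-78,"fingers":0.4}
    - {"slide":[0.575,-0.674,-0.075],"roll":-78,"fingers":0.4}
    - {"slide":[0.575,-0.674,-0.075],"roll":-78,"fingers":0.4}

```text
time_s: 2.15
tool_pos: [0.5011, 0.3226, 0.3191]
ee_rot: [-2.099, -2.337, 0.002]
ft_force: [0.5, -1.2, -0.1]
width: 0.0343
```

```bash
python3 - <<'E'
from h import *
plan(.517,.33,.30,6)
c,im=grab('wrist'); cv2.imwrite('pics/w1.png',im)
E
```

```text
t 2.15 pos [501.1 322.6 319.1] yaw 6.13 j6 2.04 w 34.3 F [ 0.5 -1.2 -0.1] tilt [-0.001  -0.0004]
  slide [0.0056 0.0166 0.0191] roll 0.13 rows 1
```

View pics/w1.png

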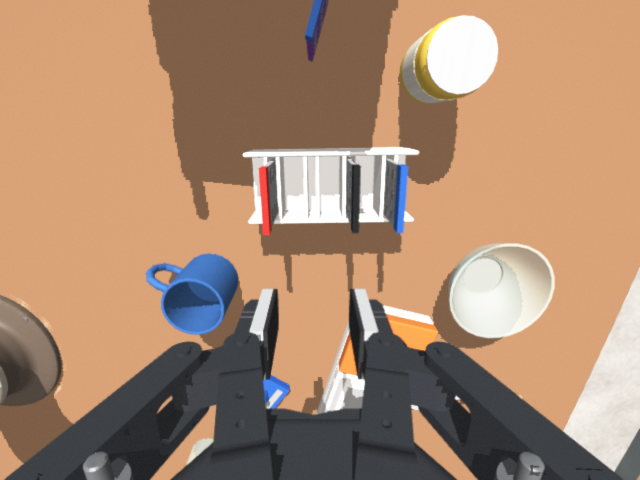

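Wrist view: the rack holds red (267,200), black (354,195) and blue (402,198). The purple plate at (316,25) stays outside it. I'll measure the bands here.

```bash
python3 - <<'E'
from h import *
im=cv2.imread('pics/w1.png'); c=cam('wrist')
H,S,V=cv2.split(cv2.cvtColor(im,cv2.COLOR_BGR2HSV))
U=lambda b:b.astype(np.uint8)
def comp(name,mask,box,z):
    x,y,w,h=box; m=np.zeros_like(mask); m[y:y+h,x:x+w]=mask[y:y+h,x:x+w]
    n,l,st,ce=cv2.connectedComponentsWithStats(m); i=1+np.argmax(st[1:,4])
    W=np.array([onz(c,p,z)[:2] for p in np.argwhere(l==i)[:,::-1].astype(float)])
    r=cv2.minAreaRect(W.astype(np.float32)*1000)
    b=cv2.boxPoints(r); e=[b[1]-b[0],b[2]-b[1]]; L=max(e,key=np.linalg.norm)
    print(name,len(W),'c',np.round(r[0],1),'size',np.round(r[1],1),'deg',round(np.degrees(np.arctan2(L[1],L[0]))%180,1))
comp('red',U(((H<6)|(H>174))&(S>150)&(V>150)),(255,155,25,85),.128)
comp('black',U(V<35),(348,150,12,85),.128)
comp('blue',U((H>100)&(H<125)&(S>150)&(V>150)),(390,150,25,90),.128)
E
```

```text
red 458 c [454.2 332.3] size [ 7.4 67.4] deg 96.3
black 2 c [538.7 343.2] size [1. 0.] deg 98.4
blue 437 c [586.2 349.6] size [ 7.7 66.2] deg 98.2
```

```bash
python3 - <<'E'
from h import *
plan(.586,.347,.21,7)
E
```

```text
t 2.2 pos [502.4 326.2 317.1] yaw 6.24 j6 2.04 w 34.1 F [-2.3 -0.1 -2.9] tilt [-0.0025  0.0007]
  slide [0.0115 0.0857 0.1069] roll -0.76 rows 3
```

move_arm:
  deltas:
    - {"slide":[0.012,0.086,0.04],"roll":-0.8,"fingers":0.4}
    - {"slide":[0.012,0.086,0.04],"roll":-0.8,"fingers":0.4}
    - {"slide":[0.012,0.086,0.107],"roll":-0.8,"fingers":0.4}
    - {"slide":[0.012,0.086,0.107],"roll":-0.8,"fingers":0.4}
    - {"slide":[0.012,0.086,0.107],"roll":-0.8,"fingers":0.4}
    - {"slide":[0.012,0.086,0.107],"roll":-0.8,"fingers":0.4}

```text
time_s: 2.8
tool_pos: [0.5847, 0.3405, 0.2139]
ee_rot: [-2.085, -2.35, 0.0]
ft_force: [-0.1, -0.3, 1.6]
width: 0.0343
```

```bash
python3 - <<'E'
from h import *
plan(.586,.347,.11,7)
c,im=grab('wrist'); cv2.imwrite('pics/w2.png',im)
E
```

```text
t 2.8 pos [584.7 340.5 213.9] yaw 6.83 j6 1.98 w 34.3 F [-0.1 -0.3  1.6] tilt [-0.0002 -0.0001]
  slide [0.0063 0.002  0.1039] roll -0.17 rows 3
```

View pics/w2.png

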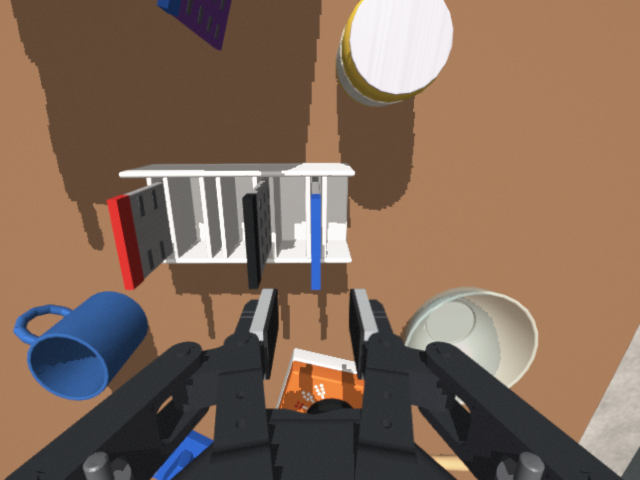

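Blue sits between the jaws: band column 315, jaw centre about 317. Descend and grip.

move_arm:
  deltas:
    - {"slide":[0.006,0.002,0.05],"roll":0,"fingers":0.4}
    - {"slide":[0.006,0.002,0.1],"roll":0,"fingers":0.4}
    - {"slide":[0.006,0.002,0.104],"roll":0,"fingers":0.4}
    - {"slide":[0.006,0.002,0.104],"roll":0,"fingers":0.4}
    - {"slide":[0.006,0.002,0.104],"roll":0,"fingers":0.0}
    - {"slide":[0.006,0.002,0.104],"roll":0,"fingers":0.0}
    - {"slide":[0.006,0.002,0.104],"roll":0,"fingers":0.0}
    - {"slide":[0.006,0.002,0.104],"roll":0,"fingers":0.0}
    - {"slide":[0.006,0.002,0.104],"roll":0,"fingers":0.0}

```text
time_s: 3.75
tool_pos: [0.5878, 0.348, 0.1136]
ee_rot: [2.084, 2.349, 0.01]
ft_force: [-0.9, 1.0, 5.9]
width: 0.0051
```

```bash
python3 - <<'E'
from h import *
plan(.586,.347,.21,7)
c,im=grab('wrist'); cv2.imwrite('pics/w3.png',im)
E
```

```text
t 3.75 pos [587.8 348.  113.6] yaw 6.83 j6 1.99 w 5.1 F [-0.9  1.   5.9] tilt [0.0054 0.0035]
  slide [-0.0005 -0.0014 -0.0964] roll -0.17 rows 2
```

View pics/w3.png

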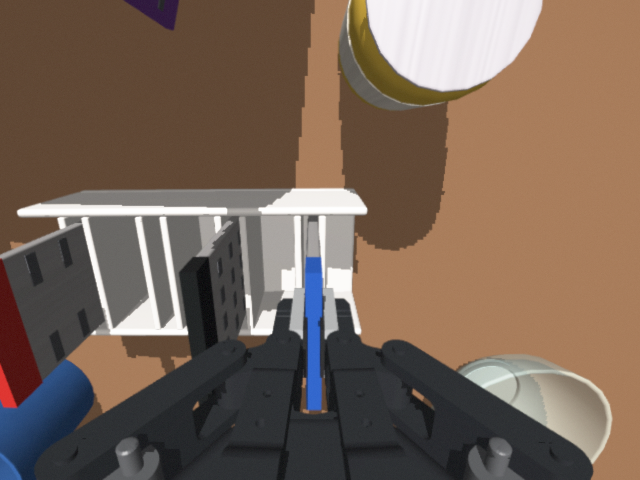

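move_arm:
  deltas:
    - {"slide":[0,0,-0.03],"roll":0,"fingers":0}
    - {"slide":[0,0,-0.06],"roll":0,"fingers":0}
    - {"slide":[0,0,-0.09],"roll":0,"fingers":0}
    - {"slide":[0,0,-0.12],"roll":0,"fingers":0}
    - {"slide":[0,0,-0.12],"roll":0,"fingers":0}
    - {"slide":[0,0,-0.12],"roll":0,"fingers":0}

```text
time_s: 4.4
tool_pos: [0.5869, 0.3473, 0.2315]
ee_rot: [2.084, 2.349, 0.006]
ft_force: [-0.4, -0.1, -1.7]
width: 0.0051
```

```bash
python3 - <<'E'
from h import *
plan(.592,-.330,.235,-6.5)
c,im=grab('wrist'); cv2.imwrite('pics/w4.png',im)
E
```

```text
t 4.4 pos [586.9 347.3 231.5] yaw 6.83 j6 1.99 w 5.1 F [-0.4 -0.1 -1.7] tilt [0.0035 0.0021]
  slide [-0.6731 -0.0755 -0.0049] roll 13.33 rows 14
```

View pics/w4.png

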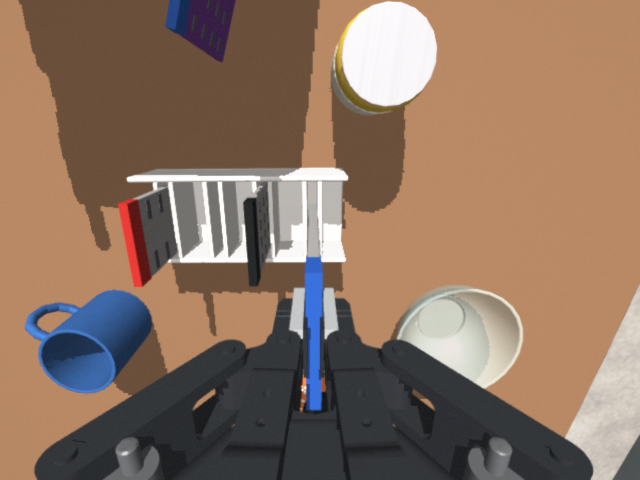

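Plate is clear of the slot. Carry it to the tier.

move_arm:
  deltas:
    - {"slide":[-0.04,-0.005,-0.005],"roll":1,"fingers":0}
    - {"slide":[-0.09,-0.01,-0.005],"roll":2,"fingers":0}
    - {"slide":[-0.135,-0.015,-0.005],"roll":3,"fingers":0}
    - {"slide":[-0.18,-0.02,-0.005],"roll":4,"fingers":0}
    - {"slide":[-0.225,-0.025,-0.005],"roll":5,"fingers":0}
    - {"slide":[-0.27,-0.03,-0.005],"roll":6,"fingers":0}
    - {"slide":[-0.315,-0.035,-0.005],"roll":7,"fingers":0}
    - {"slide":[-0.36,-0.04,-0.005],"roll":8,"fingers":0}
    - {"slide":[-0.405,-0.045,-0.005],"roll":9,"fingers":0}
    - {"slide":[-0.45,-0.05,-0.005],"roll":10,"fingers":0}
    - {"slide":[-0.495,-0.055,-0.005],"roll":11,"fingers":0}
    - {"slide":[-0.54,-0.06,-0.005],"roll":12,"fingers":0}
    - {"slide":[-0.585,-0.065,-0.005],"roll":13,"fingers":0}
    - {"slide":[-0.63,-0.07,-0.005],"roll":13.3,"fingers":0}
    - {"slide":[-0.66,-0.075,-0.005],"roll":13.3,"fingers":0}
    - {"slide":[-0.673,-0.0755,-0.005],"roll":13.3,"fingers":0}
    - {"slide":[-0.673,-0.0755,-0.005],"roll":13.3,"fingers":0}
    - {"slide":[-0.673,-0.0755,-0.005],"roll":13.3,"fingers":0}

```text
time_s: 6.25
tool_pos: [0.5912, -0.3293, 0.2335]
ee_rot: [-2.341, -2.092, -0.0]
ft_force: [0.6, 0.2, -0.7]
width: 0.005
```

```bash
python3 - <<'E'
from h import *
plan(.592,-.330,.235,-6.5)
c,im=grab('wrist'); cv2.imwrite('pics/w5.png',im)
E
```

```text
t 6.25 pos [ 591.2 -329.3  233.5] yaw -6.44 j6 1.17 w 5.0 F [ 0.6  0.2 -0.7] tilt [-0.0012  0.0013]
  slide [-0.0006  0.0009 -0.0015] roll 0.06 rows 1
```

View pics/w5.png

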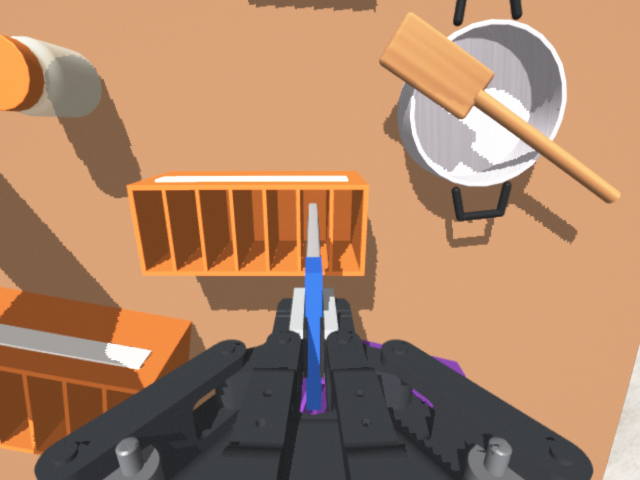

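```bash
python3 - <<'E'
from h import *
c=cam('wrist')
P=[onz(c,p,.089)*1000 for p in [(135,186),(366,186),(366,274),(142,275)]]
for p in P: print(np.round(p[:2],1))
print(np.mean(P,0), np.degrees(np.arctan2(*(P[1]-P[0])[1::-1])),np.degrees(np.arctan2(*(P[2]-P[3])[1::-1])))
for p in [(300,250),(330,250),(315,250)]:print(onz(c,p,.089)*1000)
# plate held: bottom center predicted
o=monitor.get_obs();R=Rn.from_rotvec(o['ee_rot']).as_matrix()
for x in(-33,33): print(proj(c,o['tool_pos']+R@np.array([x/1000,0,.102])))
plan(.592,-.325,.108,-6.5)
E
```

```text
[ 448.9 -277.5]
[ 639.1 -299. ]
[ 634.4 -378.5]
[ 432.4 -357.2]
[ 538.69036608 -328.03498325   89.        ] -6.455457993051216 -5.994269014828385
[ 578.15437726 -348.93133894   89.        ]
[ 604.30675592 -351.84318993   89.        ]
[ 591.23018254 -350.38646612   89.        ]
[312.22419627 284.01115312]
[312.20563552 199.30550413]
t 6.3 pos [ 591.4 -328.9  234. ] yaw -6.39 j6 1.17 w 4.4 F [ 0.7  0.1 -1.1] tilt [-0.0006  0.0009]
  slide [0.0038 0.0003 0.126 ] roll 0.11 rows 3
```

move_arm:
  deltas:
    - {"slide":[0.001,0.001,0.03],"roll":0,"fingers":0}
    - {"slide":[0.001,0.001,0.06],"roll":0,"fingers":0}
    - {"slide":[0.001,0.001,0.09],"roll":0,"fingers":0}
    - {"slide":[0.001,0.001,0.11],"roll":0,"fingers":0}
    - {"slide":[0.001,0.001,0.121],"roll":0,"fingers":0}
    - {"slide":[0.001,0.001,0.121],"roll":0,"fingers":0}
    - {"slide":[0.001,0.001,0.121],"roll":0,"fingers":0}

```text
time_s: 7.0
tool_pos: [0.593, -0.3288, 0.1145]
ee_rot: [2.341, 2.093, 0.001]
ft_force: [0.4, -0.3, -0.5]
width: 0.0049
```

```bash
python3 - <<'E'
from h import *
plan(.592,-.325,.108,-6.5)
c,im=grab('wrist'); cv2.imwrite('pics/w6.png',im)
c,im=grab('scene'); cv2.imwrite('pics/s6.png',cv2.resize(im[190:310,130:290],None,fx=4.5,fy=4.5))
E
```

```text
t 7.0 pos [ 593.  -328.8  114.5] yaw -6.4 j6 1.18 w 4.9 F [ 0.4 -0.3 -0.5] tilt [ 0.0011 -0.0005]
  slide [ 0.0037 -0.0014  0.0065] roll 0.1 rows 1
```

View pics/w6.png

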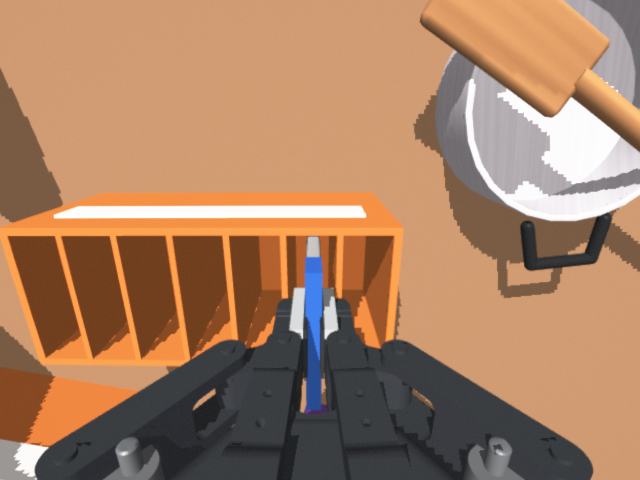

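View pics/s6.png

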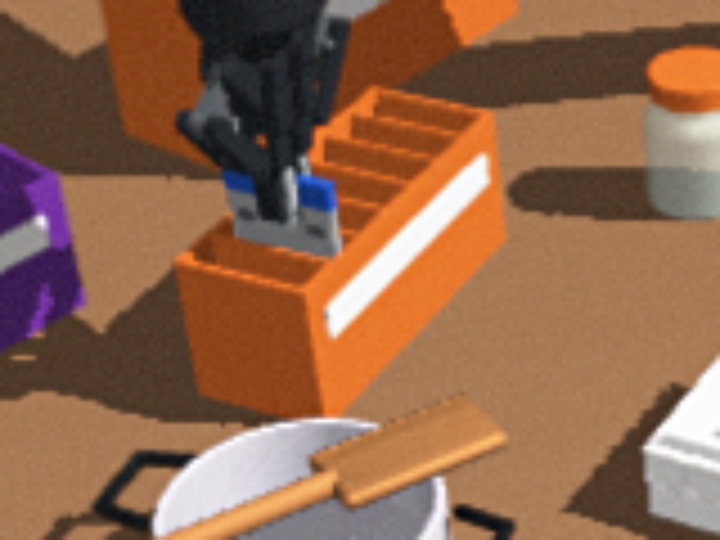

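Blue is inside its compartment, a few mm above the floor. Lower the rest, release and rise.

move_arm:
  deltas:
    - {"slide":[0,0,0.004],"roll":0,"fingers":0}
    - {"slide":[0,0,0.004],"roll":0,"fingers":0}
    - {"slide":[0,0,0.004],"roll":0,"fingers":0.35}
    - {"slide":[0,0,0.004],"roll":0,"fingers":0.35}
    - {"slide":[0,0,0.004],"roll":0,"fingers":0.35}
    - {"slide":[0,0,0.004],"roll":0,"fingers":0.35}
    - {"slide":[0,0,-0.04],"roll":0,"fingers":0.4}
    - {"slide":[0,0,-0.08],"roll":0,"fingers":0.4}
    - {"slide":[0,0,-0.1],"roll":0,"fingers":0.4}
    - {"slide":[0,0,-0.1],"roll":0,"fingers":0.4}
    - {"slide":[0,0,-0.1],"roll":0,"fingers":0.4}

```text
time_s: 8.2
tool_pos: [0.5926, -0.3295, 0.2134]
ee_rot: [2.343, 2.092, 0.0]
ft_force: [0.2, 0.1, -0.8]
width: 0.0346
```

```bash
python3 - <<'E'
from h import *
plan(.539,.342,.215,7)
c,im=grab('wrist'); cv2.imwrite('pics/w7.png',im)
E
```

```text
t 8.2 pos [ 592.6 -329.5  213.4] yaw -6.46 j6 1.18 w 34.6 F [ 0.2  0.1 -0.8] tilt [ 0.0006 -0.0003]
  slide [ 0.6612 -0.1288 -0.0019] roll -13.46 rows 14
```

View pics/w7.png

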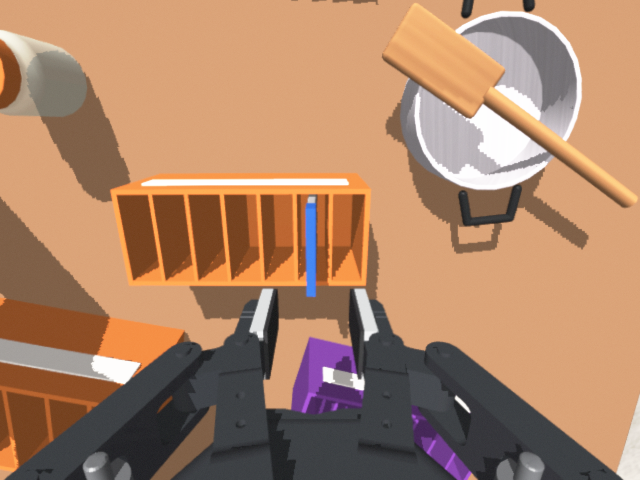

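Blue stands in the sixth compartment at (312,245). Next, black.

move_arm:
  deltas:
    - {"slide":[0.661,-0.127,-0.002],"roll":-13.5,"fingers":0.4}
    - {"slide":[0.661,-0.127,-0.002],"roll":-13.5,"fingers":0.4}
    - {"slide":[0.661,-0.127,-0.002],"roll":-13.5,"fingers":0.4}
    - {"slide":[0.661,-0.127,-0.002],"roll":-13.5,"fingers":0.4}
    - {"slide":[0.661,-0.127,-0.002],"roll":-13.5,"fingers":0.4}
    - {"slide":[0.661,-0.127,-0.002],"roll":-13.5,"fingers":0.4}
    - {"slide":[0.661,-0.127,-0.002],"roll":-13.5,"fingers":0.4}
    - {"slide":[0.661,-0.127,-0.002],"roll":-13.5,"fingers":0.4}
    - {"slide":[0.661,-0.127,-0.002],"roll":-13.5,"fingers":0.4}
    - {"slide":[0.661,-0.127,-0.002],"roll":-13.5,"fingers":0.4}
    - {"slide":[0.661,-0.127,-0.002],"roll":-13.5,"fingers":0.4}
    - {"slide":[0.661,-0.127,-0.002],"roll":-13.5,"fingers":0.4}
    - {"slide":[0.661,-0.127,-0.002],"roll":-13.5,"fingers":0.4}
    - {"slide":[0.661,-0.127,-0.002],"roll":-13.5,"fingers":0.4}
    - {"slide":[0.661,-0.127,-0.002],"roll":-13.5,"fingers":0.4}
    - {"slide":[0.661,-0.127,-0.002],"roll":-13.5,"fingers":0.4}
    - {"slide":[0.661,-0.127,-0.002],"roll":-13.5,"fingers":0.4}
    - {"slide":[0.661,-0.127,-0.002],"roll":-13.5,"fingers":0.4}

```text
time_s: 10.05
tool_pos: [0.5408, 0.3402, 0.2151]
ee_rot: [2.083, 2.352, -0.001]
ft_force: [0.4, 0.2, 0.1]
width: 0.0342
```

```bash
python3 - <<'E'
from h import *
plan(.541,.344,.112,7)
c,im=grab('wrist'); cv2.imwrite('pics/w8.png',im)
E
```

```text
t 10.05 pos [540.8 340.2 215.1] yaw 6.93 j6 2.01 w 34.2 F [0.4 0.2 0.1] tilt [-0.0004 -0.0004]
  slide [0.0038 0.0007 0.1031] roll -0.07 rows 3
```

View pics/w8.png

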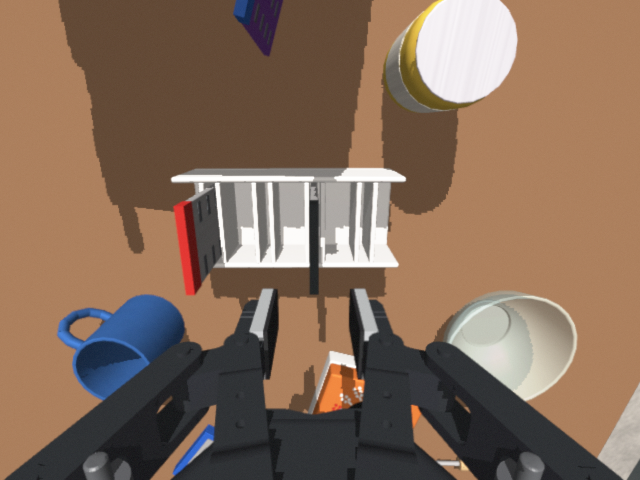

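Black is centred at column 314. Descend, grip and lift.

move_arm:
  deltas:
    - {"slide":[0.004,0,0.05],"roll":0,"fingers":0.4}
    - {"slide":[0.004,0,0.1],"roll":0,"fingers":0.4}
    - {"slide":[0.004,0,0.103],"roll":0,"fingers":0.4}
    - {"slide":[0.004,0,0.103],"roll":0,"fingers":0.4}
    - {"slide":[0.004,0,0.103],"roll":0,"fingers":0}
    - {"slide":[0.004,0,0.103],"roll":0,"fingers":0}
    - {"slide":[0.004,0,0.103],"roll":0,"fingers":0}
    - {"slide":[0.004,0,0.103],"roll":0,"fingers":0}
    - {"slide":[0.004,0,0.103],"roll":0,"fingers":0}
    - {"slide":[0.004,0,0.07],"roll":0,"fingers":0}
    - {"slide":[0.004,0,0.04],"roll":0,"fingers":0}
    - {"slide":[0.004,0,0.01],"roll":0,"fingers":0}
    - {"slide":[0.004,0,-0.02],"roll":0,"fingers":0}
    - {"slide":[0.004,0,-0.02],"roll":0,"fingers":0}
    - {"slide":[0.004,0,-0.02],"roll":0,"fingers":0}

```text
time_s: 11.6
tool_pos: [0.5407, 0.346, 0.2369]
ee_rot: [2.08, 2.353, 0.005]
ft_force: [-0.2, -0.3, -1.9]
width: 0.0048
```

```bash
python3 - <<'E'
from h import *
plan(.537,-.322,.235,-6.5)
c,im=grab('wrist'); cv2.imwrite('pics/w9.png',im)
E
```

```text
t 11.6 pos [540.7 346.  236.9] yaw 7.04 j6 2.02 w 4.8 F [-0.2 -0.3 -1.9] tilt [0.0027 0.0017]
  slide [-0.6625 -0.0855  0.0007] roll 13.54 rows 14
```

View pics/w9.png

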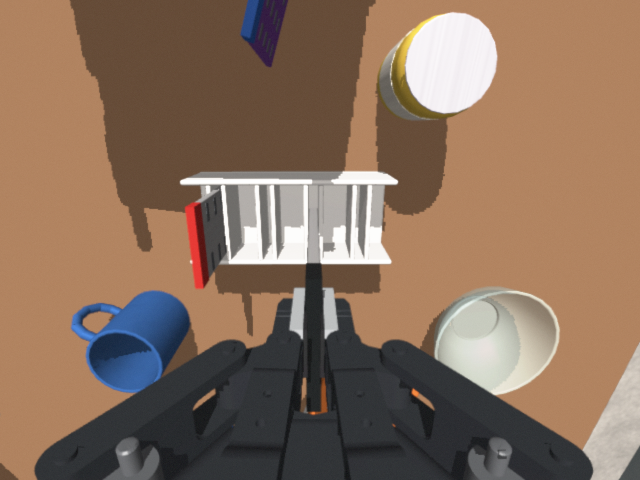

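move_arm:
  deltas:
    - {"slide":[-0.04,-0.005,0],"roll":1,"fingers":0}
    - {"slide":[-0.09,-0.01,0],"roll":2,"fingers":0}
    - {"slide":[-0.135,-0.016,0],"roll":3,"fingers":0}
    - {"slide":[-0.18,-0.022,0],"roll":4,"fingers":0}
    - {"slide":[-0.225,-0.028,0],"roll":5,"fingers":0}
    - {"slide":[-0.27,-0.034,0],"roll":6,"fingers":0}
    - {"slide":[-0.315,-0.04,0],"roll":7,"fingers":0}
    - {"slide":[-0.36,-0.046,0],"roll":8,"fingers":0}
    - {"slide":[-0.405,-0.052,0],"roll":9,"fingers":0}
    - {"slide":[-0.45,-0.058,0],"roll":10,"fingers":0}
    - {"slide":[-0.495,-0.064,0],"roll":11,"fingers":0}
    - {"slide":[-0.54,-0.07,0],"roll":12,"fingers":0}
    - {"slide":[-0.585,-0.076,0],"roll":13,"fingers":0}
    - {"slide":[-0.63,-0.082,0],"roll":13.5,"fingers":0}
    - {"slide":[-0.655,-0.085,0],"roll":13.5,"fingers":0}
    - {"slide":[-0.663,-0.085,0],"roll":13.5,"fingers":0}
    - {"slide":[-0.663,-0.085,0],"roll":13.5,"fingers":0}
    - {"slide":[-0.663,-0.085,0],"roll":13.5,"fingers":0}

```text
time_s: 13.45
tool_pos: [0.5368, -0.3218, 0.2345]
ee_rot: [-2.341, -2.092, 0.0]
ft_force: [-0.4, -0.0, -1.0]
width: 0.0046
```

```bash
python3 - <<'E'
from h import *
plan(.537,-.322,.114,-6.5)
c,im=grab('wrist'); cv2.imwrite('pics/w10.png',im)
E
```

```text
t 13.45 pos [ 536.8 -321.8  234.5] yaw -6.43 j6 1.14 w 4.6 F [-0.4 -0.  -1. ] tilt [-0.0012  0.0012]
  slide [-0.0004  0.0004  0.1205] roll 0.07 rows 3
```

View pics/w10.png

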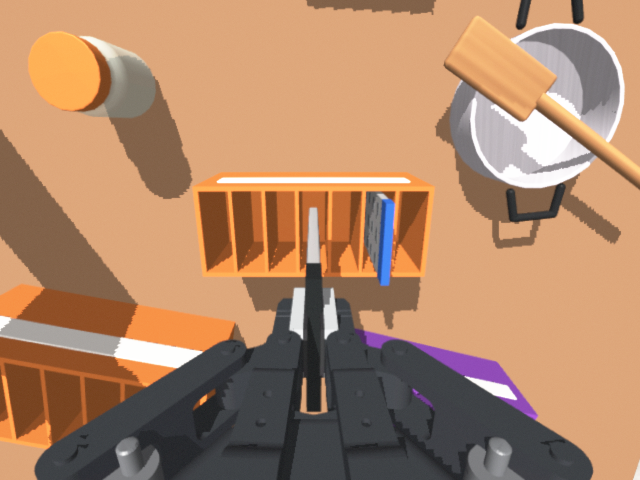

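move_arm:
  deltas:
    - {"slide":[0.001,0.001,0.03],"roll":0,"fingers":0}
    - {"slide":[0.001,0.001,0.06],"roll":0,"fingers":0}
    - {"slide":[0.001,0.001,0.09],"roll":0,"fingers":0}
    - {"slide":[0.001,0.001,0.11],"roll":0,"fingers":0}
    - {"slide":[0.001,0.001,0.121],"roll":0,"fingers":0}
    - {"slide":[0.001,0.001,0.124],"roll":0,"fingers":0}
    - {"slide":[0.001,0.001,0.124],"roll":0,"fingers":0}
    - {"slide":[0.001,0.001,0.124],"roll":0,"fingers":0.35}
    - {"slide":[0.001,0.001,0.124],"roll":0,"fingers":0.35}
    - {"slide":[0.001,0.001,0.124],"roll":0,"fingers":0.35}
    - {"slide":[0.001,0.001,0.124],"roll":0,"fingers":0.35}
    - {"slide":[0.001,0.001,0.08],"roll":0,"fingers":0.4}
    - {"slide":[0.001,0.001,0.04],"roll":0,"fingers":0.4}
    - {"slide":[0.001,0.001,0.02],"roll":0,"fingers":0.4}
    - {"slide":[0.001,0.001,0.02],"roll":0,"fingers":0.4}
    - {"slide":[0.001,0.001,0.02],"roll":0,"fingers":0.4}

```text
time_s: 15.1
tool_pos: [0.5382, -0.322, 0.2153]
ee_rot: [2.343, 2.092, 0.0]
ft_force: [0.2, 0.2, -0.4]
width: 0.0339
```

```bash
python3 - <<'E'
from h import *
plan(.4525,.332,.215,7)
c,im=grab('wrist'); cv2.imwrite('pics/w11.png',im)
E
```

```text
t 15.1 pos [ 538.2 -322.   215.3] yaw -6.47 j6 1.14 w 33.9 F [ 0.2  0.2 -0.4] tilt [ 0.0006 -0.0003]
  slide [ 0.6402 -0.1589  0.    ] roll -13.47 rows 14
```

View pics/w11.png

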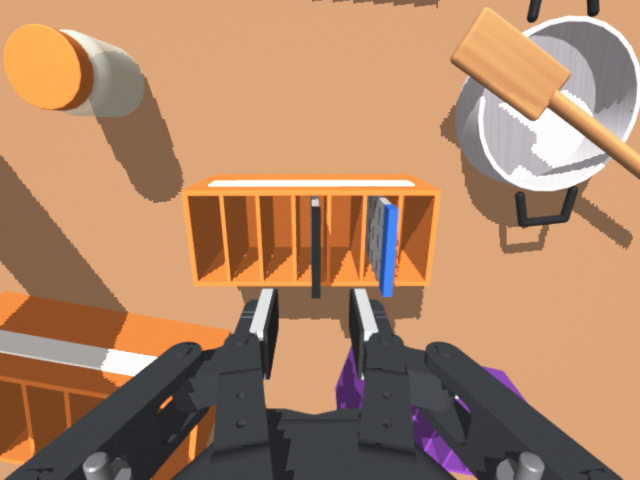

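Black stands in the fourth compartment at (316,245). Next, red.

move_arm:
  deltas:
    - {"slide":[0.64,-0.159,0],"roll":-13.5,"fingers":0.4}
    - {"slide":[0.64,-0.159,0],"roll":-13.5,"fingers":0.4}
    - {"slide":[0.64,-0.159,0],"roll":-13.5,"fingers":0.4}
    - {"slide":[0.64,-0.159,0],"roll":-13.5,"fingers":0.4}
    - {"slide":[0.64,-0.159,0],"roll":-13.5,"fingers":0.4}
    - {"slide":[0.64,-0.159,0],"roll":-13.5,"fingers":0.4}
    - {"slide":[0.64,-0.159,0],"roll":-13.5,"fingers":0.4}
    - {"slide":[0.64,-0.159,0],"roll":-13.5,"fingers":0.4}
    - {"slide":[0.64,-0.159,0],"roll":-13.5,"fingers":0.4}
    - {"slide":[0.64,-0.159,0],"roll":-13.5,"fingers":0.4}
    - {"slide":[0.64,-0.159,0],"roll":-13.5,"fingers":0.4}
    - {"slide":[0.64,-0.159,0],"roll":-13.5,"fingers":0.4}
    - {"slide":[0.64,-0.159,0],"roll":-13.5,"fingers":0.4}
    - {"slide":[0.64,-0.159,0],"roll":-13.5,"fingers":0.4}
    - {"slide":[0.64,-0.159,0],"roll":-13.5,"fingers":0.4}
    - {"slide":[0.64,-0.159,0],"roll":-13.5,"fingers":0.4}
    - {"slide":[0.64,-0.159,0],"roll":-13.5,"fingers":0.4}
    - {"slide":[0.64,-0.159,0],"roll":-13.5,"fingers":0.4}

```text
time_s: 16.95
tool_pos: [0.4525, 0.3305, 0.2154]
ee_rot: [2.083, 2.351, -0.0]
ft_force: [-0.4, -0.1, 0.2]
width: 0.034
```

```bash
python3 - <<'E'
from h import *
plan(.4525,.334,.112,7)
c,im=grab('wrist'); cv2.imwrite('pics/w12.png',im)
E
```

```text
t 16.95 pos [452.5 330.5 215.4] yaw 6.91 j6 2.08 w 34.0 F [-0.4 -0.1  0.2] tilt [ 0.     -0.0001]
  slide [0.0035 0.0004 0.1034] roll -0.09 rows 3
```

View pics/w12.png

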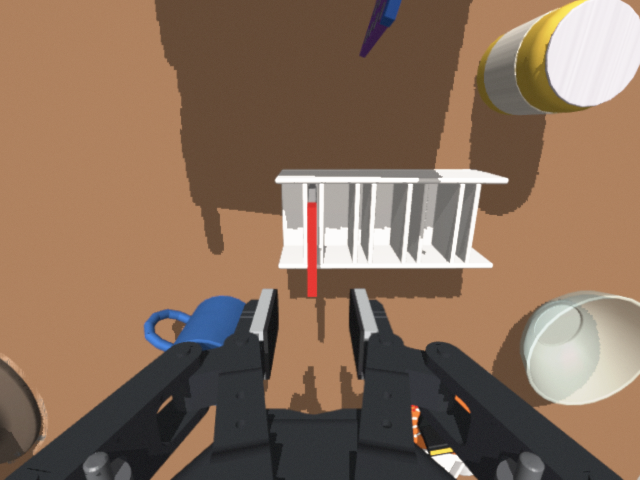

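move_arm:
  deltas:
    - {"slide":[0.003,0,0.05],"roll":0,"fingers":0.4}
    - {"slide":[0.003,0,0.1],"roll":0,"fingers":0.4}
    - {"slide":[0.003,0,0.103],"roll":0,"fingers":0.4}
    - {"slide":[0.003,0,0.103],"roll":0,"fingers":0.4}
    - {"slide":[0.003,0,0.103],"roll":0,"fingers":0}
    - {"slide":[0.003,0,0.103],"roll":0,"fingers":0}
    - {"slide":[0.003,0,0.103],"roll":0,"fingers":0}
    - {"slide":[0.003,0,0.103],"roll":0,"fingers":0}
    - {"slide":[0.003,0,0.103],"roll":0,"fingers":0}
    - {"slide":[0.003,0,0.07],"roll":0,"fingers":0}
    - {"slide":[0.003,0,0.04],"roll":0,"fingers":0}
    - {"slide":[0.003,0,0.01],"roll":0,"fingers":0}
    - {"slide":[0.003,0,-0.02],"roll":0,"fingers":0}
    - {"slide":[0.003,0,-0.02],"roll":0,"fingers":0}
    - {"slide":[0.003,0,-0.02],"roll":0,"fingers":0}

```text
time_s: 18.5
tool_pos: [0.4524, 0.3354, 0.237]
ee_rot: [2.08, 2.353, 0.005]
ft_force: [-0.5, 0.5, -2.3]
width: 0.0048
```

```bash
python3 - <<'E'
from h import *
plan(.482,-.315,.235,-6.5)
c,im=grab('wrist'); cv2.imwrite('pics/w13.png',im)
E
```

```text
t 18.5 pos [452.4 335.4 237. ] yaw 7.04 j6 2.09 w 4.8 F [-0.5  0.5 -2.3] tilt [0.0028 0.0021]
  slide [-0.6491 -0.0503  0.0007] roll 13.54 rows 14
```

View pics/w13.png

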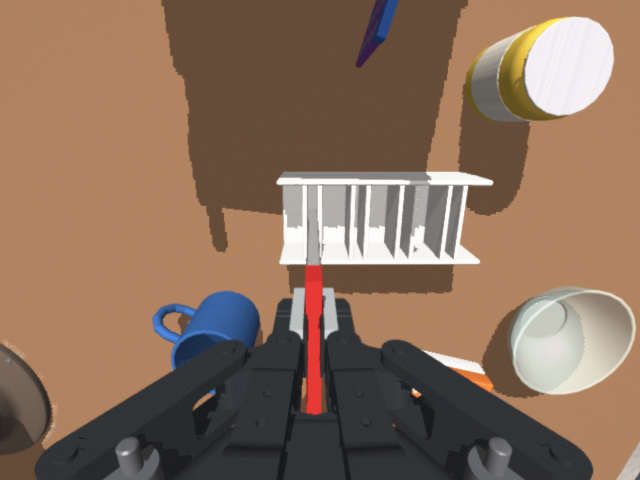

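move_arm:
  deltas:
    - {"slide":[-0.04,-0.003,0],"roll":1,"fingers":0}
    - {"slide":[-0.09,-0.006,0],"roll":2,"fingers":0}
    - {"slide":[-0.135,-0.01,0],"roll":3,"fingers":0}
    - {"slide":[-0.18,-0.014,0],"roll":4,"fingers":0}
    - {"slide":[-0.225,-0.018,0],"roll":5,"fingers":0}
    - {"slide":[-0.27,-0.022,0],"roll":6,"fingers":0}
    - {"slide":[-0.315,-0.026,0],"roll":7,"fingers":0}
    - {"slide":[-0.36,-0.03,0],"roll":8,"fingers":0}
    - {"slide":[-0.405,-0.034,0],"roll":9,"fingers":0}
    - {"slide":[-0.45,-0.037,0],"roll":10,"fingers":0}
    - {"slide":[-0.495,-0.04,0],"roll":11,"fingers":0}
    - {"slide":[-0.54,-0.043,0],"roll":12,"fingers":0}
    - {"slide":[-0.585,-0.047,0],"roll":13,"fingers":0}
    - {"slide":[-0.63,-0.05,0],"roll":13.5,"fingers":0}
    - {"slide":[-0.649,-0.05,0],"roll":13.5,"fingers":0}
    - {"slide":[-0.649,-0.05,0],"roll":13.5,"fingers":0}
    - {"slide":[-0.649,-0.05,0],"roll":13.5,"fingers":0}
    - {"slide":[-0.649,-0.05,0],"roll":13.5,"fingers":0}

```text
time_s: 20.35
tool_pos: [0.4816, -0.314, 0.235]
ee_rot: [-2.341, -2.094, -0.0]
ft_force: [0.5, -0.1, -0.4]
width: 0.0051
```

```bash
python3 - <<'E'
from h import *
plan(.482,-.315,.110,-6.5)
c,im=grab('wrist'); cv2.imwrite('pics/w14.png',im)
E
```

```text
t 20.35 pos [ 481.6 -314.   235. ] yaw -6.39 j6 1.1 w 5.1 F [ 0.5 -0.1 -0.4] tilt [-0.0007  0.0009]
  slide [-0.0011  0.0006  0.125 ] roll 0.11 rows 3
```

View pics/w14.png

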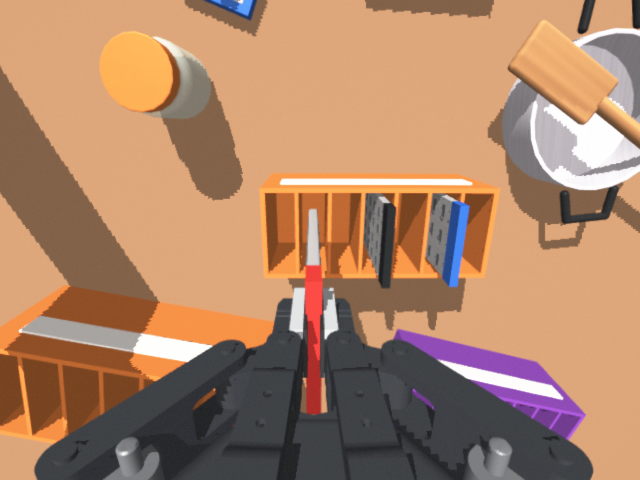

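move_arm:
  deltas:
    - {"slide":[0.001,0.001,0.03],"roll":0,"fingers":0}
    - {"slide":[0.001,0.001,0.06],"roll":0,"fingers":0}
    - {"slide":[0.001,0.001,0.09],"roll":0,"fingers":0}
    - {"slide":[0.001,0.001,0.11],"roll":0,"fingers":0}
    - {"slide":[0.001,0.001,0.121],"roll":0,"fingers":0}
    - {"slide":[0.001,0.001,0.124],"roll":0,"fingers":0}
    - {"slide":[0.001,0.001,0.124],"roll":0,"fingers":0}
    - {"slide":[0.001,0.001,0.124],"roll":0,"fingers":0.35}
    - {"slide":[0.001,0.001,0.124],"roll":0,"fingers":0.35}
    - {"slide":[0.001,0.001,0.124],"roll":0,"fingers":0.35}
    - {"slide":[0.001,0.001,0.124],"roll":0,"fingers":0.35}
    - {"slide":[0.001,0.001,0.08],"roll":0,"fingers":0.4}
    - {"slide":[0.001,0.001,0.04],"roll":0,"fingers":0.4}
    - {"slide":[0.001,0.001,0],"roll":0,"fingers":0.4}
    - {"slide":[0.001,0.001,0],"roll":0,"fingers":0.4}
    - {"slide":[0.001,0.001,0],"roll":0,"fingers":0.4}

```text
time_s: 22.0
tool_pos: [0.4833, -0.3148, 0.2363]
ee_rot: [2.341, 2.091, 0.001]
ft_force: [0.6, -0.3, -0.6]
width: 0.0343
```

```bash
python3 - <<'E'
from h import *
plan(.443,-.10,.28,-29)
c,im=grab('wrist'); cv2.imwrite('pics/w15.png',im)
c,im=grab('scene'); cv2.imwrite('pics/s15.png',cv2.resize(im[190:310,130:350],None,fx=3.6,fy=3.6))
c,im=grab('top'); cv2.imwrite('pics/t15.png',im)
E
```

```text
t 22.0 pos [ 483.3 -314.8  236.3] yaw -6.47 j6 1.11 w 34.3 F [ 0.6 -0.3 -0.6] tilt [ 0.0021 -0.0014]
  slide [ 0.2089 -0.0641 -0.044 ] roll 22.53 rows 5
```

View pics/w15.png

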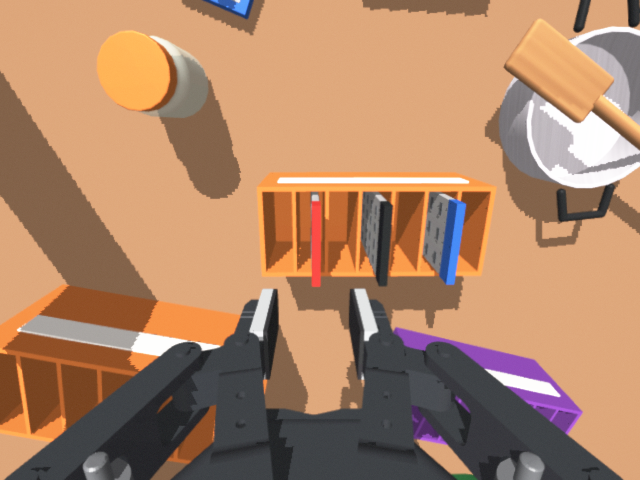

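View pics/s15.png

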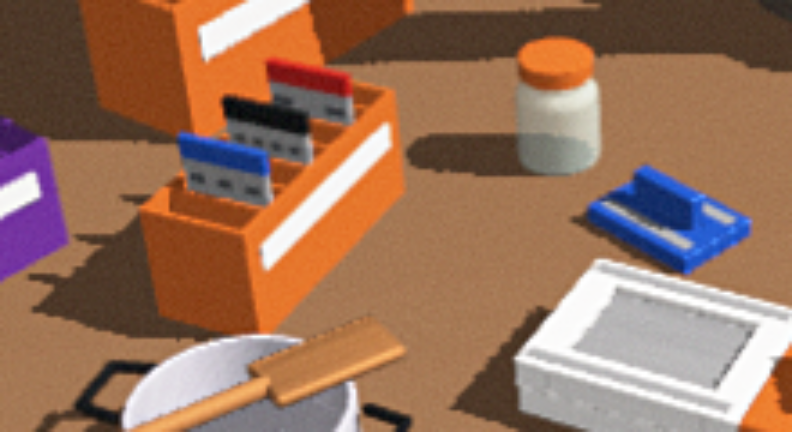

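View pics/t15.png

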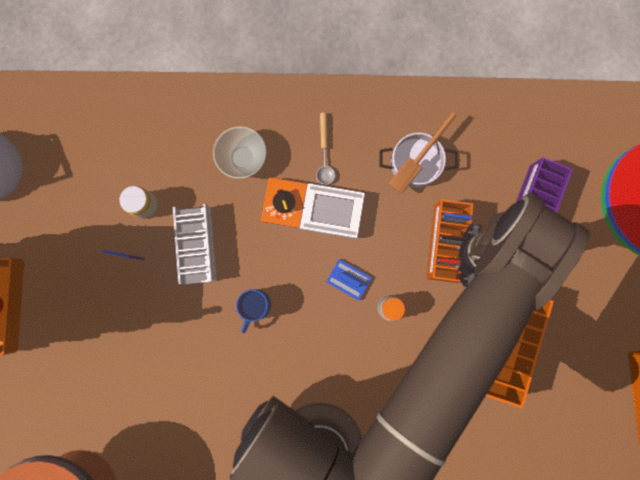

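All three plates stand in the tier. The insert has already been knocked aside, from top pixel (339,276) to (350,280), so I'll remeasure it.

```bash
python3 - <<'E'
from h import *
im=cv2.imread('pics/t15.png'); c=cam('top')
H,S,V=cv2.split(cv2.cvtColor(im,cv2.COLOR_BGR2HSV))
m=((H>100)&(H<125)&(S>120)&(V>90)).astype(np.uint8); b=np.zeros_like(m); b[250:305,310:380]=m[250:305,310:380]
W=np.array([onz(c,p,.014)[:2] for p in np.argwhere(b)[:,::-1].astype(float)])
r=cv2.minAreaRect(W.astype(np.float32)*1000);B=cv2.boxPoints(r);L=max([B[1]-B[0],B[2]-B[1]],key=np.linalg.norm)
print(r,np.degrees(np.arctan2(L[1],L[0]))%180)
plan(r[0][0]/1000,r[0][1]/1000-.01,.28,-28.6)
E
```

```text
((435.3820495605469, -67.0943374633789), (98.11261749267578, 68.58087158203125), 61.88795852661133) 61.887943
t 22.15 pos [ 482.2 -314.1  233.7] yaw -6.47 j6 1.11 w 33.9 F [-0.1 -0.6 -0.5] tilt [-0.0022  0.0014]
  slide [ 0.2303 -0.0733 -0.0459] roll 22.13 rows 5
```

```bash
python3 - <<'E'
from h import *
plan(.412,-.111,.25,-28.1)
E
```

```text
t 22.15 pos [ 482.2 -314.1  233.7] yaw -6.47 j6 1.11 w 33.9 F [-0.1 -0.6 -0.5] tilt [-0.0022  0.0014]
  slide [ 0.1939 -0.0927 -0.0159] roll 21.63 rows 5
```

move_arm:
  deltas:
    - {"slide":[0.194,-0.093,-0.016],"roll":21.6,"fingers":0.5}
    - {"slide":[0.194,-0.093,-0.016],"roll":21.6,"fingers":0.5}
    - {"slide":[0.194,-0.093,-0.016],"roll":21.6,"fingers":0.5}
    - {"slide":[0.194,-0.093,-0.016],"roll":21.6,"fingers":0.5}
    - {"slide":[0.194,-0.093,-0.016],"roll":21.6,"fingers":0.5}
    - {"slide":[0.194,-0.093,-0.016],"roll":21.6,"fingers":0.5}
    - {"slide":[0.194,-0.093,-0.016],"roll":21.6,"fingers":0.5}
    - {"slide":[0.194,-0.093,-0.016],"roll":21.6,"fingers":0.5}

```text
time_s: 22.95
tool_pos: [0.4126, -0.1121, 0.2506]
ee_rot: [-2.694, -1.615, 0.001]
ft_force: [-0.3, 0.1, -0.1]
width: 0.0427
```

```bash
python3 - <<'E'
from h import *
plan(.412,-.111,.25,-28.1)
c,im=grab('wrist'); cv2.imwrite('pics/w16.png',im)
H,S,V=cv2.split(cv2.cvtColor(im,cv2.COLOR_BGR2HSV))
m=((H>100)&(H<125)&(S>120)&(V>60)).astype(np.uint8)
n,l,st,ce=cv2.connectedComponentsWithStats(m)
for i in range(1,n):
    if st[i,4]>300:print(st[i])
E
```

```text
t 22.95 pos [ 412.6 -112.1  250.6] yaw -28.12 j6 1.8 w 42.7 F [-0.3  0.1 -0.1] tilt [-0.001  -0.0001]
  slide [ 0.0007 -0.001   0.0006] roll -0.02 rows 1
[106   0  54  12 448]
[ 280  110   67   95 4428]
[ 576  307   25   66 1030]
```

View pics/w16.png

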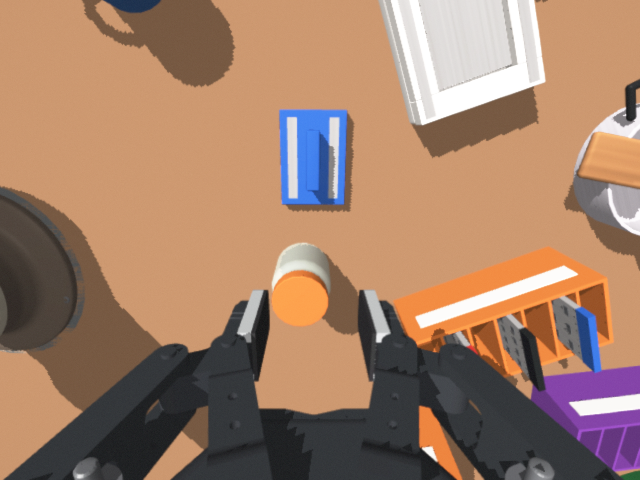

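Wrist view: insert at (313,157), its rib at (313,160), jar cap at (300,298).

```bash
python3 - <<'E'
from h import *
im=cv2.imread('pics/w16.png');c=cam('wrist')
H,S,V=cv2.split(cv2.cvtColor(im,cv2.COLOR_BGR2HSV))
m=((H>100)&(H<125)&(S>120)&(V>60)).astype(np.uint8)
b=np.zeros_like(m);b[105:212,270:355]=m[105:212,270:355]
W=np.array([onz(c,p,.014)[:2] for p in np.argwhere(b)[:,::-1].astype(float)])
r=cv2.minAreaRect(W.astype(np.float32)*1000);B=cv2.boxPoints(r);L=max([B[1]-B[0],B[2]-B[1]],key=np.linalg.norm)
print(r,np.degrees(np.arctan2(L[1],L[0]))%180)
print('rib',onz(c,(313,131),.04)*1000,onz(c,(313,191),.04)*1000, 'jar',onz(c,(300,298),.09)*1000)
plan(r[0][0]/1000,r[0][1]/1000,.13,-28.1)
E
```

```text
((435.22454833984375, -69.6169662475586), (98.8736343383789, 69.34054565429688), 61.6753044128418) 61.6753
rib [449.2412771  -44.20666908  40.        ] [421.48313189 -96.16680525  40.        ] jar [ 365.1631954  -174.70760457   90.        ]
t 23.0 pos [ 412.6 -112.2  250.6] yaw -28.14 j6 1.8 w 43.1 F [0.2 0.4 0.5] tilt [-0.0011  0.    ]
  slide [0.0483 0.     0.1206] roll -0.04 rows 3
```

move_arm:
  deltas:
    - {"slide":[0.048,0,0.05],"roll":0,"fingers":0.5}
    - {"slide":[0.048,0,0.1],"roll":0,"fingers":0.5}
    - {"slide":[0.048,0,0.15],"roll":0,"fingers":0.5}
    - {"slide":[0.048,0,0.19],"roll":0,"fingers":0.5}
    - {"slide":[0.048,0,0.21],"roll":0,"fingers":0.5}
    - {"slide":[0.048,0,0.216],"roll":0,"fingers":0.5}
    - {"slide":[0.048,0,0.216],"roll":0,"fingers":0.5}
    - {"slide":[0.048,0,0.216],"roll":0,"fingers":0}
    - {"slide":[0.048,0,0.216],"roll":0,"fingers":0}
    - {"slide":[0.048,0,0.216],"roll":0,"fingers":0}
    - {"slide":[0.048,0,0.216],"roll":0,"fingers":0}
    - {"slide":[0.048,0,0.216],"roll":0,"fingers":0}

```text
time_s: 24.2
tool_pos: [0.4365, -0.0693, 0.0373]
ee_rot: [2.691, 1.615, 0.005]
ft_force: [0.1, -0.9, 7.0]
width: 0.0124
```

```bash
python3 - <<'E'
from h import *
plan(.435,-.07,.14,-28.1)
E
```

```text
t 24.2 pos [436.5 -69.3  37.3] yaw -28.07 j6 1.9 w 12.4 F [ 0.1 -0.9  7. ] tilt [ 0.004  -0.0012]
  slide [-0.0012 -0.0006 -0.1027] roll 0.03 rows 3
```

move_arm:
  deltas:
    - {"slide":[0,0,-0.03],"roll":0,"fingers":0}
    - {"slide":[0,0,-0.06],"roll":0,"fingers":0}
    - {"slide":[0,0,-0.1],"roll":0,"fingers":0}
    - {"slide":[0,0,-0.14],"roll":0,"fingers":0}
    - {"slide":[0,0,-0.15],"roll":0,"fingers":0}
    - {"slide":[0,0,-0.15],"roll":0,"fingers":0}

```text
time_s: 24.8
tool_pos: [0.436, -0.069, 0.1874]
ee_rot: [2.691, 1.615, 0.005]
ft_force: [0.3, -1.0, -1.7]
width: 0.0123
```

```bash
python3 - <<'E'
from h import *
plan(.600,-.13,.19,-8.6)
E
```

```text
t 24.8 pos [436.  -69.  187.4] yaw -28.06 j6 1.9 w 12.3 F [ 0.3 -1.  -1.7] tilt [ 0.0045 -0.0007]
  slide [ 0.0233  0.1735 -0.0019] roll -19.46 rows 4
```

move_arm:
  deltas:
    - {"slide":[0.006,0.04,0],"roll":-5,"fingers":0}
    - {"slide":[0.012,0.085,0],"roll":-10,"fingers":0}
    - {"slide":[0.018,0.13,0],"roll":-15,"fingers":0}
    - {"slide":[0.023,0.165,0],"roll":-19.5,"fingers":0}
    - {"slide":[0.023,0.173,0],"roll":-19.5,"fingers":0}
    - {"slide":[0.023,0.173,0],"roll":-19.5,"fingers":0}
    - {"slide":[0.023,0.173,0],"roll":-19.5,"fingers":0}

```text
time_s: 25.5
tool_pos: [0.5969, -0.1295, 0.184]
ee_rot: [-2.38, -2.047, 0.003]
ft_force: [0.3, -0.5, -1.2]
width: 0.0119
```

```bash
python3 - <<'E'
from h import *
plan(.600,-.13,.19,-8.6)
c,im=grab('wrist'); cv2.imwrite('pics/w17.png',im)
E
```

```text
t 25.5 pos [ 596.9 -129.5  184. ] yaw -8.6 j6 1.51 w 11.9 F [ 0.3 -0.5 -1.2] tilt [-0.0028  0.0007]
  slide [ 0.      0.0032 -0.006 ] roll -0.0 rows 1
```

View pics/w17.png

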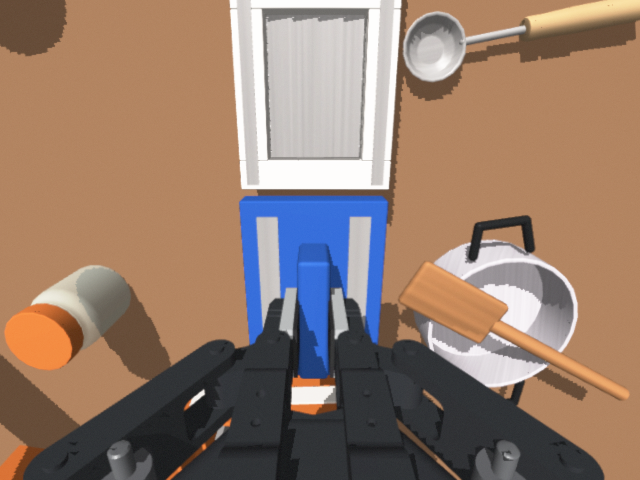

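Insert held squarely, front edge at row 198, columns 241-386. The recess mouth spans columns about 265-367 and rows 8-159. Closer crop to get its corners.

```bash
python3 - <<'E'
from h import *
im=cv2.imread('pics/w17.png');g=cv2.cvtColor(im,cv2.COLOR_BGR2GRAY).astype(int)
for r in (40,80,120,145): print(r,'L',g[r,255:275],'R',g[r,355:378])
for cc in (290,315,340): print(cc,'T',g[0:20,cc],'B',g[150:170,cc])
print('slab L',[list(im[205,k]) for k in range(237,246)])
cv2.imwrite('pics/w17c.png',cv2.resize(im[0:210,225:400],None,fx=2.8,fy=2.8))
E
```

```text
40 L [254 254 254 254 254 254 253 233 156 115 111 126 179 200 202 199 198 200
 203 202] R [209 208 208 210 210 211 213 208 171 125 117 148 174 248 253 254 254 254
 254 254 254 254 253]
80 L [252 253 254 254 254 254 254 253 248 183 123 112 124 190 199 195 194 192
 194 198] R [206 207 208 206 209 206 195 155 143 157 169 238 253 254 253 254 253 254
 254 253 253 230 202]
120 L [212 244 253 253 253 253 253 253 253 253 239 133 109 112 122 156 189 190
 190 188] R [202 200 202 202 200 174 141 149 163 227 252 253 253 253 253 253 253 253
 251 235 205 200 203]
145 L [206 212 240 253 253 253 253 253 253 253 253 236 132 111 110 128 190 193
 190 189] R [198 199 201 208 194 135 136 175 231 252 253 253 253 253 253 253 253 247
 218 199 200 199 200]
290 T [253 253 254 254 254 253 252 228 145 112 110 110 108 110 113 122 126 142
 203 211] B [197 196 196 195 196 196 191 148 143 164 244 254 254 253 253 253 253 253
 253 253]
315 T [254 253 253 253 253 253 252 226 142 111 110 107 108 108 110 120 125 143
 199 205] B [198 198 199 198 199 197 192 158 144 166 244 254 253 253 253 253 253 253
 253 253]
340 T [253 253 253 253 253 253 252 230 147 113 109 108 110 111 113 127 129 143
 206 212] B [195 196 194 196 194 194 186 140 151 163 243 254 253 253 253 253 253 253
 253 253]
slab L [[np.uint8(96), np.uint8(131), np.uint8(178)], [np.uint8(107), np.uint8(130), np.uint8(170)], [np.uint8(151), np.uint8(112), np.uint8(112)], [np.uint8(210), np.uint8(110), np.uint8(64)], [np.uint8(218), np.uint8(112), np.uint8(55)], [np.uint8(219), np.uint8(112), np.uint8(56)], [np.uint8(219), np.uint8(113), np.uint8(57)], [np.uint8(218), np.uint8(111), np.uint8(56)], [np.uint8(219), np.uint8(112), np.uint8(57)]]
```

View pics/w17c.png

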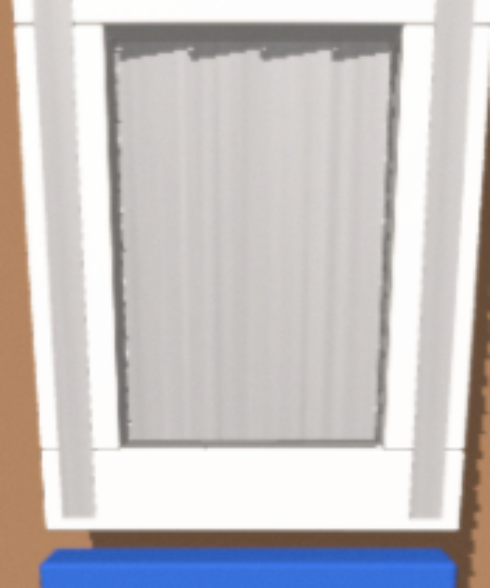

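```bash
python3 - <<'E'
from h import *
im=cv2.imread('pics/w17.png');c=cam('wrist');o=monitor.get_obs();R=Rn.from_rotvec(o['ee_rot']).as_matrix();p=o['tool_pos']
q=[(261.5,7.6),(368.8,7.6),(361.9,159.5),(267.1,159.5)]
P=np.array([onz(c,u,.044) for u in q])*1000
print(np.round(P[:,:2],1)); print('recess c',P.mean(0)[:2])
print('size',np.linalg.norm(P[1]-P[0]),np.linalg.norm(P[2]-P[3]),np.linalg.norm(P[0]-P[3]),np.linalg.norm(P[1]-P[2]))
ax=(P[0]+P[1]-P[2]-P[3]);print('y axis deg',np.degrees(np.arctan2(ax[1],ax[0])), 'jaw yaw',np.degrees(np.arctan2(ax[1],ax[0]))-90)
cx=(P[1]+P[2]-P[0]-P[3]);print('x axis deg',np.degrees(np.arctan2(cx[1],cx[0])))
# slab
H,S,V=cv2.split(cv2.cvtColor(im,cv2.COLOR_BGR2HSV)); m=(H>100)&(H<125)&(S>120)
print([ (r,np.where(m[r,220:400])[0][[0,-1]]+220) for r in (200,206,215,240,280,320)])
g=V.astype(int); print('col255',[tuple(im[r,300]) for r in range(195,210)])
zt=p[2]-.0233
for r in (210,240,280,320):
    e=np.where(m[r,220:400])[0][[0,-1]]+220.
    a=R.T@(onz(c,(e[0],r),zt)-p)*1000; b=R.T@(onz(c,(e[1],r),zt)-p)*1000; print(r,np.round(a,1),np.round(b,1),'mid',(a+b)[:2]/2)
for r in (197,198,203,204,205):
    print(r,np.round(R.T@(onz(c,(313,r),zt)-p)*1000,1))
E
```

```text
[[585.5  35.6]
 [659.8  24.4]
 [643.9 -79.1]
 [569.7 -68. ]]
recess c [614.69681916 -21.78091187]
size 75.09215967617672 75.02226396514567 104.73388660637895 104.7237233866318
y axis deg 81.27585827284403 jaw yaw -8.724141727155967
x axis deg -8.532262653229298
[(200, array([241, 386])), (206, array([240, 387])), (215, array([240, 386])), (240, array([242, 384])), (280, array([245, 381])), (320, array([248, 379]))]
col255 [(np.uint8(108), np.uint8(82), np.uint8(93)), (np.uint8(177), np.uint8(92), np.uint8(54)), (np.uint8(185), np.uint8(94), np.uint8(45)), (np.uint8(188), np.uint8(94), np.uint8(48)), (np.uint8(188), np.uint8(93), np.uint8(45)), (np.uint8(199), np.uint8(100), np.uint8(50)), (np.uint8(224), np.uint8(117), np.uint8(59)), (np.uint8(230), np.uint8(120), np.uint8(60)), (np.uint8(220), np.uint8(112), np.uint8(56)), (np.uint8(217), np.uint8(109), np.uint8(53)), (np.uint8(219), np.uint8(111), np.uint8(56)), (np.uint8(219), np.uint8(111), np.uint8(55)), (np.uint8(219), np.uint8(111), np.uint8(55)), (np.uint8(220), np.uint8(114), np.uint8(58)), (np.uint8(219), np.uint8(113), np.uint8(56))]
210 [ 45.  -33.6  23.4] [45.1 35.1 23.2] mid [45.02887844  0.75348431]
240 [ 30.1 -33.7  23.4] [30.2 34.8 23.2] mid [30.16777047  0.52722022]
280 [  8.8 -33.7  23.4] [ 8.9 34.7 23.2] mid [8.87170026 0.53900432]
320 [-14.4 -33.6  23.4] [-14.3  35.3  23.2] mid [-14.38708998   0.81530432]
197 [51.2  0.5 23.3]
198 [50.7  0.5 23.3]
203 [48.3  0.5 23.3]
204 [47.9  0.5 23.3]
205 [47.4  0.5 23.3]
```

```bash
python3 - <<'E'
from h import *
plan(.6141,-.0209,.125,-8.65)
E
```

```text
t 25.55 pos [ 596.8 -129.4  184.7] yaw -8.58 j6 1.51 w 12.1 F [-0.3 -0.  -0.9] tilt [-0.0017  0.0005]
  slide [0.1099 0.001  0.0597] roll 0.07 rows 3
```

move_arm:
  deltas:
    - {"slide":[0.04,0,0.02],"roll":0,"fingers":0}
    - {"slide":[0.08,0.001,0.03],"roll":0,"fingers":0}
    - {"slide":[0.1,0.001,0.05],"roll":0.1,"fingers":0}
    - {"slide":[0.11,0.001,0.06],"roll":0.1,"fingers":0}
    - {"slide":[0.11,0.001,0.08],"roll":0.1,"fingers":0}
    - {"slide":[0.11,0.001,0.094],"roll":0.1,"fingers":0}
    - {"slide":[0.11,0.001,0.094],"roll":0.1,"fingers":0}
    - {"slide":[0.11,0.001,0.094],"roll":0.1,"fingers":0}
    - {"slide":[0.11,0.001,0.094],"roll":0.1,"fingers":0}
    - {"slide":[0.11,0.001,0.094],"roll":0.1,"fingers":0}

```text
time_s: 26.55
tool_pos: [0.6162, -0.0217, 0.0924]
ee_rot: [2.383, 2.046, 0.002]
ft_force: [-0.4, -0.8, -0.6]
width: 0.0127
```

```bash
python3 - <<'E'
from h import *
plan(.6141,-.0209,.075,-8.65)
c,im=grab('wrist'); cv2.imwrite('pics/w18.png',im)
plan(.6141,-.0209,.075,-8.65)
E
```

```text
t 26.55 pos [616.2 -21.7  92.4] yaw -8.7 j6 1.69 w 12.7 F [-0.4 -0.8 -0.6] tilt [ 0.0017 -0.0001]
  slide [ 0.0005 -0.0022  0.0174] roll -0.05 rows 1
t 26.6 pos [616.1 -21.6  92.2] yaw -8.69 j6 1.69 w 12.2 F [ 0.2  0.3 -1.1] tilt [ 0.0015 -0.    ]
  slide [ 0.0004 -0.0021  0.0172] roll -0.04 rows 1
```

View pics/w18.png

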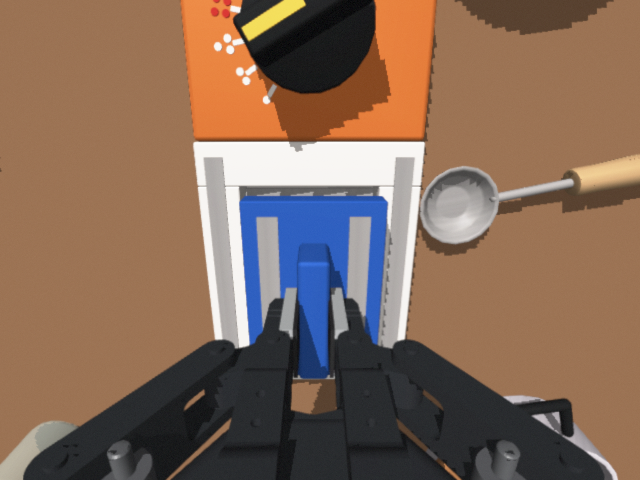

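```bash
python3 - <<'E'
from h import *
im=cv2.imread('pics/w18.png');g=cv2.cvtColor(im,cv2.COLOR_BGR2GRAY).astype(int)
for r in (189,192): print(r,'L',g[r,232:250],'R',g[r,368:388])
print([g[180:200,k] for k in (260,313,360)])
c=cam('wrist')
for u in [(240,187),(379,187),(313,187)]: print(u,np.round(onz(c,u,.044)*1000,1))
import math
a=math.radians(81.35);b=math.radians(-8.65);
C=np.array([614.7,-21.8]);print('exp',[np.round(C+52.5*np.array([math.cos(a),math.sin(a)])+s*37.5*np.array([math.cos(b),math.sin(b)]),1) for s in(-1,1,0)])
E
```

```text
189 L [246 246 246 246 246 244 215 132 100  97  96  97  95  92  97  94  94  95] R [ 98 101 100 100  99  96  96  98  99 113 147 199 241 246 246 246 246 246
 246 246]
192 L [246 246 245 246 246 244 224 167 105  96  95  93  95  99 149 106  94  94] R [101 104 111 120 116  97  97  98 113 137 165 218 242 246 247 246 246 246
 246 246]
[array([245, 245, 245, 245, 241, 197, 135, 112,  87,  96,  97,  94,  96,
        98, 116, 148,  92,  78,  77,  80]), array([245, 245, 245, 245, 239, 193, 133, 110,  92,  96,  99, 113, 140,
       113, 107, 100,  83,  77,  79,  80]), array([245, 245, 245, 245, 240, 192, 126,  96,  90,  97,  97,  99,  97,
       100, 118, 151,  91,  77,  81,  80])]
(240, 187) [586.1  34.9  44. ]
(379, 187) [659.3  23.8  44. ]
(313, 187) [624.5  29.   44. ]
exp [array([585.5,  35.7]), array([659.7,  24.5]), array([622.6,  30.1])]
```

Recess far corners from this view agree with the earlier fix to about 1 mm. Correct 2 mm sideways, then lower.

move_arm:
  deltas:
    - {"slide":[0.0005,-0.002,0],"roll":0,"fingers":0}
    - {"slide":[0.0005,-0.002,0.004],"roll":0,"fingers":0}
    - {"slide":[0.0005,-0.002,0.008],"roll":0,"fingers":0}
    - {"slide":[0.0005,-0.002,0.008],"roll":0,"fingers":0}
    - {"slide":[0.0005,-0.002,0.008],"roll":0,"fingers":0}

```text
time_s: 27.1
tool_pos: [0.6135, -0.0205, 0.0829]
ee_rot: [-2.382, -2.047, 0.001]
ft_force: [0.4, 0.6, -1.7]
width: 0.0123
```

```bash
python3 - <<'E'
from h import *
plan(.6141,-.0209,.075,-8.65)
E
```

```text
t 27.1 pos [613.5 -20.5  82.9] yaw -8.66 j6 1.69 w 12.3 F [ 0.4  0.6 -1.7] tilt [-0.0007  0.    ]
  slide [-0.0003  0.0007  0.0079] roll -0.01 rows 1
```

Within 1 mm. Lower onto the seat and press.

move_arm:
  deltas:
    - {"slide":[0,0.0005,0.003],"roll":0,"fingers":0}
    - {"slide":[0,0.0005,0.006],"roll":0,"fingers":0}
    - {"slide":[0,0.0005,0.008],"roll":0,"fingers":0}
    - {"slide":[0,0.0005,0.01],"roll":0,"fingers":0}
    - {"slide":[0,0.0005,0.012],"roll":0,"fingers":0}
    - {"slide":[0,0.0005,0.014],"roll":0,"fingers":0}
    - {"slide":[0,0.0005,0.016],"roll":0,"fingers":0}
    - {"slide":[0,0.0005,0.016],"roll":0,"fingers":0}
    - {"slide":[0,0.0005,0.016],"roll":0,"fingers":0}

```text
time_s: 28.0
tool_pos: [0.6142, -0.0206, 0.0673]
ee_rot: [-2.383, -2.047, 0.0]
ft_force: [-2.5, -0.1, 3.4]
width: 0.0123
```

```bash
python3 - <<'E'
from h import *
plan(.6141,-.0209,.067,-8.65)
c,im=grab('wrist'); cv2.imwrite('pics/w19.png',im)
E
```

```text
t 28.0 pos [614.2 -20.6  67.3] yaw -8.66 j6 1.69 w 12.3 F [-2.5 -0.1  3.4] tilt [-0.  0.]
  slide [-0.0003 -0.      0.0003] roll -0.01 rows 1
```

View pics/w19.png

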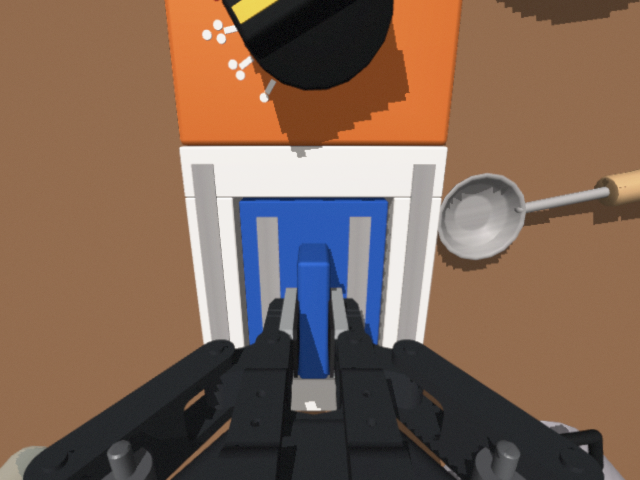

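Insert is in the recess with an even gap on both sides (columns 241-386). Press a bit further to make sure it is home.

move_arm:
  deltas:
    - {"slide":[0,0,0.001],"roll":0,"fingers":0}
    - {"slide":[0,0,0.002],"roll":0,"fingers":0}
    - {"slide":[0,0,0.003],"roll":0,"fingers":0}
    - {"slide":[0,0,0.003],"roll":0,"fingers":0}

```text
time_s: 28.45
tool_pos: [0.6143, -0.0206, 0.0671]
ee_rot: [2.382, 2.046, 0.002]
ft_force: [-9.7, -0.1, 19.3]
width: 0.0125
```

```bash
python3 - <<'E'
from h import *
plan(.6141,-.0209,.067,-8.65)
E
```

```text
t 28.45 pos [614.3 -20.6  67.1] yaw -8.66 j6 1.69 w 12.5 F [-9.7 -0.1 19.3] tilt [ 0.0019 -0.0001]
  slide [-0.0003 -0.0001  0.0001] roll -0.01 rows 1
```

It doesn't move and the force rises to 19 N, so it is home. Release and rise.

move_arm:
  deltas:
    - {"slide":[0,0,-0.002],"roll":0,"fingers":0.35}
    - {"slide":[0,0,-0.002],"roll":0,"fingers":0.35}
    - {"slide":[0,0,-0.002],"roll":0,"fingers":0.35}
    - {"slide":[0,0,-0.002],"roll":0,"fingers":0.35}
    - {"slide":[0,0,-0.03],"roll":0,"fingers":0.35}
    - {"slide":[0,0,-0.07],"roll":0,"fingers":0.35}
    - {"slide":[0,0,-0.12],"roll":0,"fingers":0.35}
    - {"slide":[0,0,-0.15],"roll":0,"fingers":0.35}
    - {"slide":[0,0,-0.15],"roll":0,"fingers":0.35}
    - {"slide":[0,0,-0.15],"roll":0,"fingers":0.35}

```text
time_s: 29.45
tool_pos: [0.6147, -0.0206, 0.2145]
ee_rot: [2.382, 2.047, 0.001]
ft_force: [-0.1, -0.6, -1.2]
width: 0.0301
```

```bash
python3 - <<'E'
from h import *
plan(.633,.106,.22,-8.65)
c,im=grab('wrist'); cv2.imwrite('pics/w20.png',im)
E
```

```text
t 29.45 pos [614.7 -20.6 214.5] yaw -8.66 j6 1.69 w 30.1 F [-0.1 -0.6 -1.2] tilt [ 0.0013 -0.    ]
  slide [ 0.1279 -0.001  -0.0054] roll -0.01 rows 3
```

View pics/w20.png

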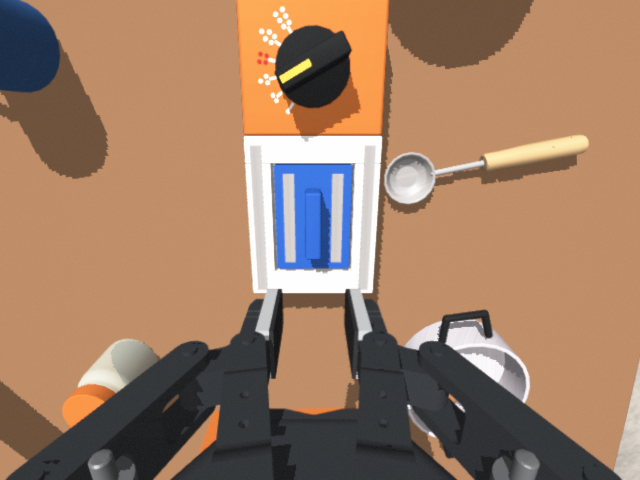

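```bash
python3 - <<'E'
from h import *
im=cv2.imread('pics/w20.png');c=cam('wrist')
H,S,V=cv2.split(cv2.cvtColor(im,cv2.COLOR_BGR2HSV))
m=((H>22)&(H<35)&(S>150)&(V>150)).astype(np.uint8);m[:20]=0;m[130:]=0;m[:,:255]=0;m[:,350:]=0
W=np.array([onz(c,p,.083)[:2] for p in np.argwhere(m)[:,::-1].astype(float)])
r=cv2.minAreaRect(W.astype(np.float32)*1000);B=cv2.boxPoints(r);L=max([B[1]-B[0],B[2]-B[1]],key=np.linalg.norm)
print(len(W),r,np.degrees(np.arctan2(L[1],L[0]))%180)
D=np.array([633.8,104.8]);v=np.array(r[0])-D;print('from centre',np.linalg.norm(v),np.degrees(np.arctan2(v[1],v[0]))%360)
plan(.6338,.1048,.17,109)
E
```

```text
89 ((619.7568359375, 99.25692749023438), (24.003738403320312, 5.492931365966797), 20.04439353942871) 20.044355
from centre 15.097553104222206 201.53998143511626
t 29.5 pos [614.  -20.6 213.2] yaw -8.66 j6 1.69 w 29.6 F [0.6 0.4 0.7] tilt [-0.0011  0.    ]
  slide [0.127  0.0007 0.0432] roll 62.34 rows 3
```

Pointer lies along 200°, so the dial stands at about 0.50. It needs +0.70 rad, which is 40° clockwise. Move over the dial with the jaws across the bar.

move_arm:
  deltas:
    - {"slide":[0.127,0.001,0],"roll":-118.7,"fingers":0.5}
    - {"slide":[0.127,0.001,0],"roll":-118.7,"fingers":0.5}
    - {"slide":[0.127,0.001,0],"roll":-118.7,"fingers":0.5}
    - {"slide":[0.127,0.001,0],"roll":-118.7,"fingers":0.5}
    - {"slide":[0.127,0.001,0],"roll":-118.7,"fingers":0.5}
    - {"slide":[0.127,0.001,0],"roll":-118.7,"fingers":0.5}
    - {"slide":[0.127,0.001,0],"roll":-118.7,"fingers":0.5}
    - {"slide":[0.127,0.001,0],"roll":-118.7,"fingers":0.5}
    - {"slide":[0.127,0.001,0],"roll":-118.7,"fingers":0.5}
    - {"slide":[0.127,0.001,0],"roll":-118.7,"fingers":0.5}
    - {"slide":[0.127,0.001,0],"roll":-118.7,"fingers":0.5}
    - {"slide":[0.127,0.001,0],"roll":-118.7,"fingers":0.5}
    - {"slide":[0.127,0.001,0],"roll":-118.7,"fingers":0.5}
    - {"slide":[0.127,0.001,0],"roll":-118.7,"fingers":0.5}
    - {"slide":[0.127,0.001,0.04],"roll":-118.7,"fingers":0.5}
    - {"slide":[0.127,0.001,0.04],"roll":-118.7,"fingers":0.5}
    - {"slide":[0.127,0.001,0.04],"roll":-118.7,"fingers":0.5}

```text
time_s: 31.2
tool_pos: [0.633, 0.1046, 0.1724]
ee_rot: [0.545, -3.089, -0.0]
ft_force: [1.1, -0.1, 1.7]
width: 0.0424
```

```bash
python3 - <<'E'
from h import *
plan(.6338,.1048,.074,110)
c,im=grab('wrist'); cv2.imwrite('pics/w21.png',im)
E
```

```text
t 31.2 pos [633.  104.6 172.4] yaw 110.02 j6 -0.19 w 42.4 F [ 1.1 -0.1  1.7] tilt [-0.0048 -0.0008]
  slide [-0.0013 -0.0002  0.0984] roll 0.02 rows 2
```

View pics/w21.png

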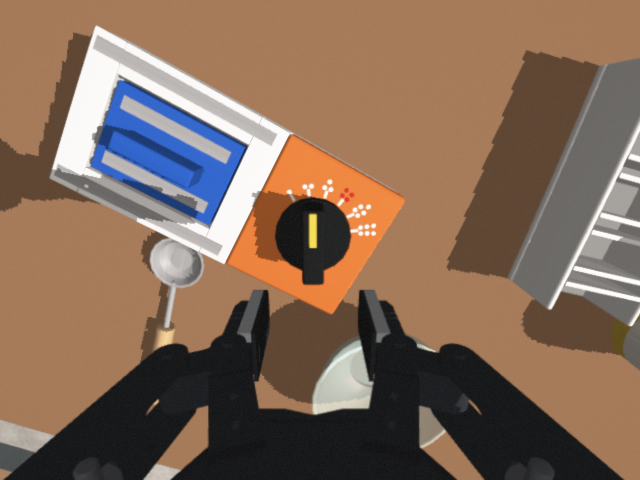

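Bar at column 313, centred between the jaws, with the four red dots at (347,195). Descend, grip, turn 40° and release.

move_arm:
  deltas:
    - {"slide":[-0.001,0,0.04],"roll":0,"fingers":0.5}
    - {"slide":[-0.001,0,0.08],"roll":0,"fingers":0.5}
    - {"slide":[-0.001,0,0.096],"roll":0,"fingers":0.5}
    - {"slide":[-0.001,0,0.096],"roll":0,"fingers":0.5}
    - {"slide":[-0.001,0,0.096],"roll":0,"fingers":0}
    - {"slide":[-0.001,0,0.096],"roll":0,"fingers":0}
    - {"slide":[-0.001,0,0.096],"roll":0,"fingers":0}
    - {"slide":[-0.001,0,0.096],"roll":0,"fingers":0}
    - {"slide":[-0.001,0,0.096],"roll":0,"fingers":0}

```text
time_s: 32.15
tool_pos: [0.6368, 0.1055, 0.0811]
ee_rot: [-0.546, 3.089, 0.0]
ft_force: [-0.8, 1.0, 6.1]
width: 0.0142
```

```bash
python3 - <<'E'
from h import *
plan(.6338,.1048,.074,69.9)
E
```

```text
t 32.15 pos [636.8 105.5  81.1] yaw 110.04 j6 -0.19 w 14.2 F [-0.8  1.   6.1] tilt [0.0045 0.0009]
  slide [0.0031 0.0004 0.0071] roll 40.14 rows 1
```

move_arm:
  deltas:
    - {"slide":[0,0,0],"roll":5,"fingers":0}
    - {"slide":[0,0,0],"roll":10,"fingers":0}
    - {"slide":[0,0,0],"roll":15,"fingers":0}
    - {"slide":[0,0,0],"roll":20,"fingers":0}
    - {"slide":[0,0,0],"roll":25,"fingers":0}
    - {"slide":[0,0,0],"roll":30,"fingers":0}
    - {"slide":[0,0,0],"roll":35,"fingers":0}
    - {"slide":[0,0,0],"roll":38,"fingers":0}
    - {"slide":[0,0,0],"roll":40,"fingers":0}
    - {"slide":[0,0,0],"roll":40,"fingers":0}
    - {"slide":[0,0,0],"roll":40,"fingers":0}

```text
time_s: 33.25
tool_pos: [0.6368, 0.103, 0.0811]
ee_rot: [0.546, 3.088, -0.005]
ft_force: [-0.7, -7.9, 7.3]
width: 0.0145
```

```bash
python3 - <<'E'
from h import *
plan(.6338,.1048,.074,69.9)
c,im=grab('wrist'); cv2.imwrite('pics/w22.png',im)
E
```

```text
t 33.25 pos [636.8 103.   81.1] yaw 69.94 j6 0.51 w 14.5 F [-0.7 -7.9  7.3] tilt [ 0.0045 -0.004 ]
  slide [0.0034 0.0007 0.007 ] roll 0.04 rows 1
```

View pics/w22.png

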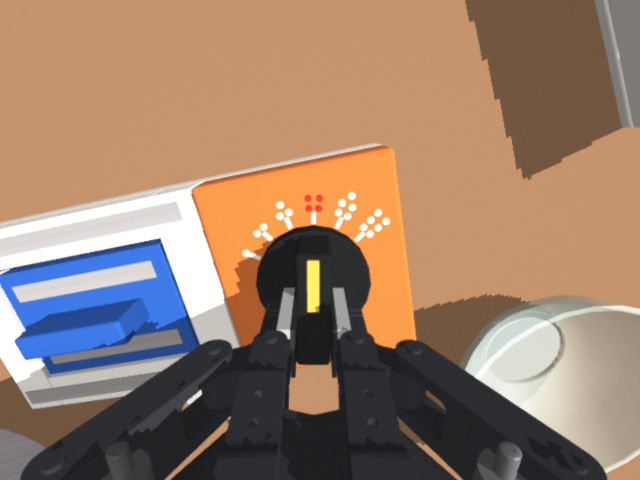

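The pointer now points straight at the four red dots at (313,203). Release, rise and check.

move_arm:
  deltas:
    - {"slide":[0,0,0],"roll":40,"fingers":0.5}
    - {"slide":[0,0,0],"roll":0,"fingers":0.5}

```text
time_s: 33.5
tool_pos: [0.6359, 0.105, 0.0796]
ee_rot: [0.552, 3.091, 0.001]
ft_force: [-0.1, -0.1, 0.1]
width: 0.0419
```

That first row wrongly repeated roll 40. Up to 8.6° of turn may have happened while the jaws opened, so I'll rise and measure the dial.

move_arm:
  deltas:
    - {"slide":[0,0,0],"roll":0,"fingers":0.5}
    - {"slide":[0,0,-0.04],"roll":0,"fingers":0.5}
    - {"slide":[0,0,-0.08],"roll":0,"fingers":0.5}
    - {"slide":[0,0,-0.1],"roll":0,"fingers":0.5}
    - {"slide":[0,0,-0.1],"roll":0,"fingers":0.5}
    - {"slide":[0,0,-0.1],"roll":0,"fingers":0.5}

```text
time_s: 34.1
tool_pos: [0.6356, 0.1052, 0.1789]
ee_rot: [0.547, 3.092, 0.001]
ft_force: [-0.1, -0.2, -0.9]
width: 0.0425
```

```bash
cat >> h.py <<'E'
def dial(im,c,box):
    H,S,V=cv2.split(cv2.cvtColor(im,cv2.COLOR_BGR2HSV)); x,y,w,h=box
    m=((H>22)&(H<35)&(S>150)&(V>150)).astype(np.uint8); b=np.zeros_like(m); b[y:y+h,x:x+w]=m[y:y+h,x:x+w]
    W=np.array([onz(c,p,.083)[:2] for p in np.argwhere(b)[:,::-1].astype(float)])
    r=cv2.minAreaRect(W.astype(np.float32)*1000);B=cv2.boxPoints(r);L=max([B[1]-B[0],B[2]-B[1]],key=np.linalg.norm)
    a=np.degrees(np.arctan2(L[1],L[0]))%180; a=a+180 if a<80 else a
    print(len(W),r,'pointer deg',a,'dial',1-np.radians(a-171.4))
E
python3 - <<'E'
from h import *
plan(.6338,.1048,.08,69.9)
c,im=grab('wrist'); cv2.imwrite('pics/w23.png',im); dial(im,c,(260,150,110,150))
E
```

```text
t 34.1 pos [635.6 105.2 178.9] yaw 69.95 j6 0.51 w 42.5 F [-0.1 -0.2 -0.9] tilt [0.0015 0.0002]
  slide [ 0.0017 -0.0011  0.0989] roll 0.05 rows 2
68 ((620.7893676757812, 109.01504516601562), (4.9801225662231445, 24.141956329345703), 70.03070831298828) pointer deg 160.0307 dial 1.1984316
```

View pics/w23.png

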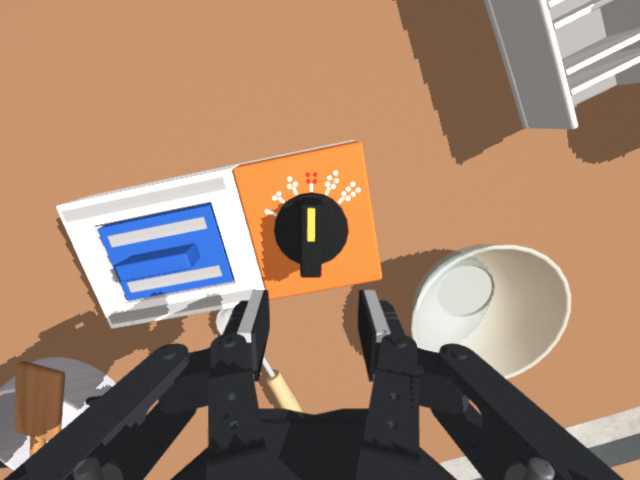

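Dial reads 1.198, pointing at the red dots, so the slip did no harm. Rise clear and do a final check of everything.

move_arm:
  deltas:
    - {"slide":[0,0,-0.05],"roll":0,"fingers":0.5}
    - {"slide":[0.1,0,-0.1],"roll":0,"fingers":0.5}
    - {"slide":[0.15,0,-0.1],"roll":0,"fingers":0.5}
    - {"slide":[0.2,0,-0.1],"roll":0,"fingers":0.5}
    - {"slide":[0.25,0,-0.1],"roll":0,"fingers":0.5}
    - {"slide":[0.25,0,-0.1],"roll":0,"fingers":0.5}
    - {"slide":[0.25,0,-0.1],"roll":0,"fingers":0.5}
    - {"slide":[0.25,0,-0.1],"roll":0,"fingers":0.5}

```text
time_s: 34.95
tool_pos: [0.3989, 0.1908, 0.2779]
ee_rot: [-0.542, -3.094, 0.0]
ft_force: [0.7, -0.6, -1.0]
width: 0.0428
```

```bash
python3 - <<'E'
from h import *
plan(.6338,.1048,.08,69.9)
c,im=grab('top'); cv2.imwrite('pics/t24.png',im)
s,sm=grab('scene'); cv2.imwrite('pics/s24.png',cv2.resize(sm[180:380,120:440],None,fx=2.5,fy=2.5))
dial(im,c,(265,180,45,40))
H,S,V=cv2.split(cv2.cvtColor(im,cv2.COLOR_BGR2HSV))
m=((H>100)&(H<125)&(S>120)&(V>90)).astype(np.uint8); b=np.zeros_like(m); b[180:240,300:370]=m[180:240,300:370]
W=np.array([onz(c,p,.044)[:2] for p in np.argwhere(b)[:,::-1].astype(float)])
print('insert',cv2.minAreaRect(W.astype(np.float32)*1000))
# scene: slab top edge corners check
for P in [(.6147,-.0218,.044)]: print(proj(s,P))
E
```

```text
t 34.95 pos [398.9 190.8 277.9] yaw 70.13 j6 0.79 w 42.8 F [ 0.7 -0.6 -1. ] tilt [-0.0003 -0.0002]
  slide [-0.2502 -0.001   0.1978] roll 0.23 rows 7
6 ((621.9508666992188, 111.87915802001953), (2.293184280395508, 10.346131324768066), 65.16825866699219) pointer deg 155.16814 dial 1.2832993
insert ((614.8694458007812, -18.338909149169922), (97.61560821533203, 68.31456756591797), 81.44348907470703)
[313.74624983 283.07018662]
```

View pics/s24.png

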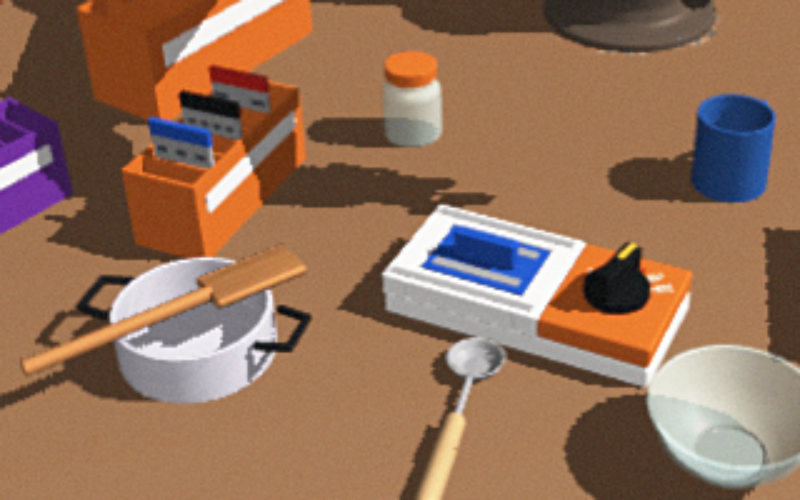

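View pics/t24.png

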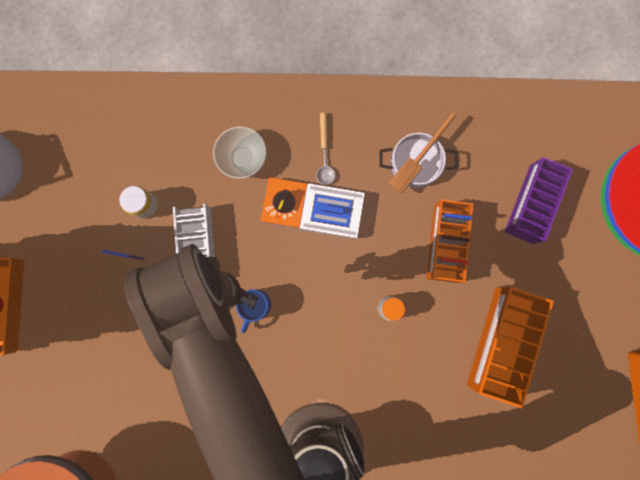

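```bash
python3 - <<'E'
from h import *
print(job.close_job())
E
```

```text
the job is handed in; nothing more can be done
None
```

The changeover is done and I handed the job in at about 35 s of the 210 s; no verdict came back.

- **Plates:** the red, black and blue plates (there was no green) stand band up in compartments 2, 4 and 6 of the small orange tier. I judged that they reached the floor from how far they stick out in the images; I did not measure it.
- **Insert:** it was knocked aside early on, so I measured it again before gripping. It now sits about 1 mm from the recess centre and in line with it. Pressing stopped against 19 N, with its underside about 14 mm below the bed's top, and it looks flush in the scene view.
- **Dial:** a close wrist view put it at about 1.20 rad, pointing at the four red dots. The last check, from the top view, gave 1.28; that rests on only 6 pixels, so I trust the wrist value.
- **One slip:** the row that released the dial also commanded a turn by mistake. The wrist reading of 1.20 was taken after that, so the dial did not move.
- **Everything else:** the other kitchen things and the purple look-alikes show no visible movement, and the arm stood clear, touching nothing, at hand-in.

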